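# Set up the bud-vase drying rack on the hall console

### The job

The rinsed bud vases are lying on the runner and should be put to dry. First lower the peg plate over the two pins of the rack base until it lies flush, then stand every vase upside down over a peg of its own, its rim resting on the plate. The vases are thin: hold them gently (no more than about 30 N of grip), set them down rather than dropping them, and do not disturb the books, the basket or the shell dish.

Things in the scene. Friction and masses are not known exactly. Their poses are not given: they have to be found in the camera images.
- base: Rack base, fixed: dark wooden board 330 (x) x 84 (y) x 18 mm high, origin at the centre of its underside, z up. Two steel pins, 10 mm in diameter, stand at x = -95 and +95 mm, y = 0, to z = 40 mm, the last 4 mm tapered. It lies on one side of the robot, the runner on the other, long axis roughly along world x.
- plate: Peg plate, loose, 0.45 kg, pale wood, 330 (x) x 84 (y) x 10 mm, origin at the centre of its underside, z up. Two 13 mm through holes at x = -95 and 95 mm, y = 0, for the pins. Four square pegs 22 x 22 mm stand on it, tops at z = 70 mm. It starts flat on the table, between base and runner. Half a turn makes no difference. Seated, its origin is 18 mm above the base's.
- grip (a point): Top of the plate's flat upright grip in its middle: 14 (x) x 22 (y) mm, 45 mm high above the plate's upper face; this point is at x = y = 0, z = 55 mm of the plate; axes as the plate's.
- peg0 (a point): Foot of the peg at x = -135 mm of the plate, on the plate's upper face (y = 0, z = 10 mm of the plate); the peg rises 60 mm from here. A vase upside down on it, rim on the plate, has its origin 42 mm above this point.
- peg1 (a point): Foot of the peg at x = -55 mm of the plate, on the plate's upper face (y = 0, z = 10 mm of the plate); the peg rises 60 mm from here. A vase upside down on it, rim on the plate, has its origin 42 mm above this point.
- peg2 (a point): Foot of the peg at x = 55 mm of the plate, on the plate's upper face (y = 0, z = 10 mm of the plate); the peg rises 60 mm from here. A vase upside down on it, rim on the plate, has its origin 42 mm above this point.
- peg3 (a point): Foot of the peg at x = 135 mm of the plate, on the plate's upper face (y = 0, z = 10 mm of the plate); the peg rises 60 mm from here. A vase upside down on it, rim on the plate, has its origin 42 mm above this point.
- mat: Grey runner, fixed, 400 (x) x 210 (y) x 3 mm thick, origin at the centre of its underside. The vases lie on it.
- vase0: Square white ceramic bud vase, blue band at its closed foot, loose, about 0.18 kg: 48 x 48 mm, 84 mm long, walls 4 mm, inside 40 x 40 mm and 76 mm deep. Origin in its middle, z along its axis to the open mouth. It starts lying on a flat side on the runner, mouth to the robot's left (within 0.4 rad of world +y). Three or four vases are present; absent ones read None.
- vase1: Square white ceramic bud vase, blue band at its closed foot, loose, about 0.18 kg: 48 x 48 mm, 84 mm long, walls 4 mm, inside 40 x 40 mm and 76 mm deep. Origin in its middle, z along its axis to the open mouth. It starts lying on a flat side on the runner, mouth to the robot's left (within 0.4 rad of world +y). Three or four vases are present; absent ones read None.
- vase2: Square white ceramic bud vase, blue band at its closed foot, loose, about 0.18 kg: 48 x 48 mm, 84 mm long, walls 4 mm, inside 40 x 40 mm and 76 mm deep. Origin in its middle, z along its axis to the open mouth. It starts lying on a flat side on the runner, mouth to the robot's left (within 0.4 rad of world +y). Three or four vases are present; absent ones read None.
- vase3: Square white ceramic bud vase, blue band at its closed foot, loose, about 0.18 kg: 48 x 48 mm, 84 mm long, walls 4 mm, inside 40 x 40 mm and 76 mm deep. Origin in its middle, z along its axis to the open mouth. It starts lying on a flat side on the runner, mouth to the robot's left (within 0.4 rad of world +y). Three or four vases are present; absent ones read None.
- mouth0 (a point): Centre of the mouth of vase0, 42 mm from its origin along its z; axes as the vase's.
- mouth1 (a point): Centre of the mouth of vase1, 42 mm from its origin along its z; axes as the vase's.
- mouth2 (a point): Centre of the mouth of vase2, 42 mm from its origin along its z; axes as the vase's.
- mouth3 (a point): Centre of the mouth of vase3, 42 mm from its origin along its z; axes as the vase's.
- books: Bystander: two books, 55 mm high in all, 156 x 216 mm, origin under the centre. Leave alone.
- basket: Bystander: dark open basket, 140 mm across at the top, 70 mm high, origin under the centre. Leave alone.
- dish: Bystander: shallow white dish with shells, 170 mm across, 30 mm high (the shells 41 mm), origin under the centre. Leave alone.
There are look-alikes about, which are no part of the job. Leave any pink look-alike of the vase0 alone. What is shaped like the vase1 but brown is not meant.

How it is judged:
On the way:
1. the peg plate lies flush on the base, both pins through its holes, before any vase is upside down (z of plate in the frame of base between 0.0155 and 0.0205 m and horizontal distance between plate and base below 0.005 m and angle between the y axis of plate and the y axis of base, either way round below 0.04 rad and angle between plate's own z axis and vertical below 0.03 rad and angle between each of vase0, vase1, vase2, vase3's own z axis and vertical below 2 rad), for 0.3 s.
At the end, for the whole second after the job is handed in: Plate seated (within 2.5 mm of the base's top, centres within 5 mm, axes within 0.04 rad); every vase present is upside down (within 0.09 rad) over a peg, mouth centre within 14 mm of the peg's axis, rim within 4 mm of the plate's face; all at rest (z of plate in the frame of base between 0.0155 and 0.0205 m and horizontal distance between plate and base below 0.005 m and angle between the y axis of plate and the y axis of base, either way round below 0.04 rad and angle between plate's own z axis and vertical below 0.03 rad and angle between each of vase0, vase1, vase2, vase3's own z axis and vertical above 3.05 rad and (horizontal distance between mouth0 and peg0 below 0.014 m or horizontal distance between mouth0 and peg1 below 0.014 m or horizontal distance between mouth0 and peg2 below 0.014 m or horizontal distance between mouth0 and peg3 below 0.014 m) and z of mouth0 in the frame of plate between 0.006 and 0.014 m and linear speed of each of vase0, vase1, vase2, vase3, plate below 0.02 m/s and (horizontal distance between mouth1 and peg0 below 0.014 m or horizontal distance between mouth1 and peg1 below 0.014 m or horizontal distance between mouth1 and peg2 below 0.014 m or horizontal distance between mouth1 and peg3 below 0.014 m) and z of mouth1 in the frame of plate between 0.006 and 0.014 m and (horizontal distance between mouth2 and peg0 below 0.014 m or horizontal distance between mouth2 and peg1 below 0.014 m or horizontal distance between mouth2 and peg2 below 0.014 m or horizontal distance between mouth2 and peg3 below 0.014 m) and z of mouth2 in the frame of plate between 0.006 and 0.014 m and (horizontal distance between mouth3 and peg0 below 0.014 m or horizontal distance between mouth3 and peg1 below 0.014 m or horizontal distance between mouth3 and peg2 below 0.014 m or horizontal distance between mouth3 and peg3 below 0.014 m) and z of mouth3 in the frame of plate between 0.006 and 0.014 m); the robot touches nothing.
It fails at once if a vase squeezed: more than 80 N in all from the two fingers (contact force between any of vase0, vase1, vase2, vase3 and the fingers above 80 N).
It fails at once if a vase banged on the plate (over 90 N) (contact force between any of vase0, vase1, vase2, vase3 and plate above 90 N).
It fails at once if a vase dropped over the rack: upside down, let go more than about 10 mm above the plate and falling faster than 0.3 m/s ((angle between vase0's own z axis and vertical above 2.6 rad and contact force between vase0 and the fingers below 0.1 N and z of mouth0 in the frame of plate between 0.016 and 0.2 m and linear speed of vase0 above 0.3 m/s) or (angle between vase1's own z axis and vertical above 2.6 rad and contact force between vase1 and the fingers below 0.1 N and z of mouth1 in the frame of plate between 0.016 and 0.2 m and linear speed of vase1 above 0.3 m/s) or (angle between vase2's own z axis and vertical above 2.6 rad and contact force between vase2 and the fingers below 0.1 N and z of mouth2 in the frame of plate between 0.016 and 0.2 m and linear speed of vase2 above 0.3 m/s) or (angle between vase3's own z axis and vertical above 2.6 rad and contact force between vase3 and the fingers below 0.1 N and z of mouth3 in the frame of plate between 0.016 and 0.2 m and linear speed of vase3 above 0.3 m/s)).
It fails at once if books, basket or dish disturbed (moved over 20 mm) (distance of any of books, basket, dish from where it was at the start of the episode above 0.02 m).
Of vase0, vase1, vase2, vase3 only 3 to 4 are there at a start; the rules pass over those that are not, and their reading is None.
At some moment in a run one of plate, vase0, vase1, vase2, vase3 may be knocked a few centimetres aside while the robot is not near it.
It also fails if it takes over 210 s, if anything falls off the work surface, if the arm or the gripper's body presses on something with over 40 N, if the wrist force passes 120 N, or if a joint passes its speed limit or range.

### The arm

A 6-joint arm with a two-finger parallel gripper is mounted at the origin on the work surface. World frame = base frame: x ahead of the robot, y to its left, z up, the work surface at z = 0. Lengths are in m, angles in rad, forces in N, time in s.
With the tool pointing down it reaches from about 0.35 to 0.775 m from the base axis. Payload 7.3 kg.
Tool frame: the origin (TCP) lies at the very end of the fingers, on their centre line; the grasp point (between the pads) lies 19 mm behind it; z points along the fingers, y is the line along which they close (so a half turn about z gives the same grasp; the last joint's range is limited). The gripper opens to 92 mm and grips with 3 to 60 N. Pads are 19 mm wide; open, the fingers measure 130 mm over their backs; the gripper's body (75 mm by 190 mm) begins 47 mm behind the grasp point.
Start: joints at [1.122, 0.342, 1.524, -0, 1.275, -0.146], TCP at [0.157, 0.501, 0.227] pointing down, gripper open.
Joint ranges: [-2.53, 2.53], [-0.77, 2.02], [0.04, 2.7], [-1, 4.14], [0.28, 2.66], [-3.11, 3.11]. Speed limits (rad/s): [2.57, 2.57, 3.14, 3.14, 3.14, 3.14].

### API

Orientations are given as [roll, pitch, yaw] about the fixed x, y, z axes, in that order (R = Rz(yaw) Ry(pitch) Rx(roll)).
In Python, from cell import telemetry, eyes, job gives the robot as it stands.
- The arm moves only by the tool apply_moves, never from a script. Its arguments are lists of equal length, an entry for each row: "delta_pos": the shift along the world's x, y, z each as a share of 0.4 m, from -1 to 1, a list of three; "dr": the turn, a rotation vector about the world's x, y, z each as a share of 0.5 rad, from -1 to 1, a list of three; "jaw": the opening, from 0 (shut) to 1 (fully open). A call has 1 to 8 rows; each row is the pose to reach, as a shift and turn from the pose commanded when the call began; what a row does not reach only later rows make up. A row lasts 1/12 s, in which the tool goes at most 41.7 mm and 7.16 degrees, less where a joint would pass 70% of its speed; a pose out of reach is approached as far as the arm can. A call with a number of a shift or a turn outside -1 to 1 is refused whole. A call with a gripper value outside its range is refused whole. The fingers move at their own pace and stop on an object; "force" is the grip in N (left out, the last holds). Time passes only in rows, so rows that repeat a pose let the fingers close. It gives the time, the measured TCP pose, the force, the opening and the grip force at its end, in the units of the state.
- telemetry.observe(): the state, without advancing time (a new reading comes with each control period).
- eyes.read_camera(name): name is "side" or "top"; returns the picture (480x640x3 uint8, red, green, blue); there is no depth.
- eyes.camera_model(name): a dict with "vertical_fov" (degrees; the focal length in pixels is half the picture's height over the tangent of half this angle, whatever the lens; pixels are square), "cx", "cy" (the principal point, pixels), "rvec" (rotation vector, rad) and "tvec" (3), from world to camera coordinates, as OpenCV has them. Camera axes: x right, y down, z forward; pixel columns grow to the right and rows downward; lengths in m; the calibration is good to about 2 mm. A picture is of the moment at which its call begins. camera_model takes no time and is no camera call.
- job.hand_in(): hands the job in; it is judged then, once.
The state is a dict: "time": time; "qpos": joint angles; "qvel": joint speeds; "joint_efforts": joint torques, N m; "tool_pos": TCP position; "tool_rot": TCP orientation; "contact_force": force on the tool from outside, world axes, zero at the start; "torque": the same for the moment, N m; "opening": finger opening in m; "grip_force": force on a finger pad.
Only numpy, scipy, OpenCV 4.12 (cv2) and the standard library are available. Lean on these libraries where they do the work, as an engineer would, in place of code of your own. Each camera call takes 0.05 s, during which the arm holds its last target. There are 200 camera calls.

## Working session

There is one attempt and no reset: what is moved stays moved. The work goes in short steps, Python scripts to look and compute and a tool call to move; the robot and the scene stay as the last step left them, time stands still between calls to the robot, and variables do not carry over. Pictures are saved under pics/ and viewed, at most 14 in all, crops included, and the job is handed in when it is done.

Besides the shell and the picture viewer there is one more tool, called after ">>>" in YAML: its name, and indented under it one key for each argument. apply_moves: Moves the arm, as the interface text tells. Its arguments: {"type":"object","properties":{"delta_pos":{"type":"array"},"dr":{"type":"array"},"jaw":{"type":"array"},"force":{"type":"number"}},"required":["delta_pos","dr","jaw"]}

```bash
mkdir -p pics; ls; python3 - <<'E'
from cell import telemetry, eyes
import cv2
for n in("top","side"):
    cv2.imwrite(f"pics/{n}0.png",eyes.read_camera(n)[:,:,::-1]); print(eyes.camera_model(n))
print(telemetry.observe())
E
```

```text
pics
{'vertical_fov': 50.709637409345305, 'cx': 315.1476690285763, 'cy': 227.62700426998236, 'rvec': array([ 2.1734957 , -2.12562536,  0.1660414 ]), 'tvec': array([-0.01958988,  0.4720761 ,  1.38973857])}
{'vertical_fov': 57.130164474772215, 'cx': 324.8580933658362, 'cy': 239.46574382366416, 'rvec': array([ 2.31800085, -0.44702131,  0.18070056]), 'tvec': array([-0.44323457,  0.19830003,  0.96613413])}
{'time': 0.1, 'qpos': array([ 1.12196764e+00,  3.42633471e-01,  1.52488582e+00, -1.62175653e-05,
        1.27542180e+00, -1.46007928e-01]), 'qvel': array([ 0.00026954, -0.00229323, -0.00071257, -0.00127636,  0.00082376,
       -0.00023163]), 'joint_efforts': array([ 2.90104872e-03, -4.32003808e+01, -2.44694084e+01,  7.20033492e-02,
        5.25138946e-02, -2.58275441e-05]), 'tool_pos': array([0.15639431, 0.50079322, 0.22613708]), 'tool_rot': array([-3.1402563e+00, -1.8084036e-04,  2.8387765e+00]), 'contact_force': array([ 0.15241674,  0.24346325, -0.33220205]), 'torque': array([-0.01369555, -0.00612086,  0.02461011]), 'grip_force': 0.0, 'opening': 0.09173414014844475}
```

View pics/top0.png

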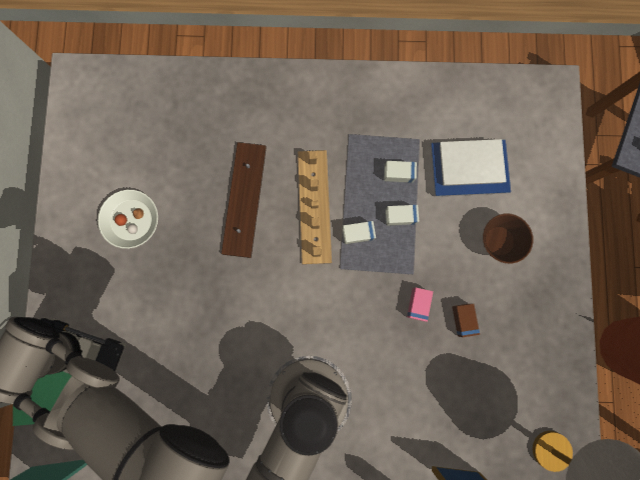

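View pics/side0.png

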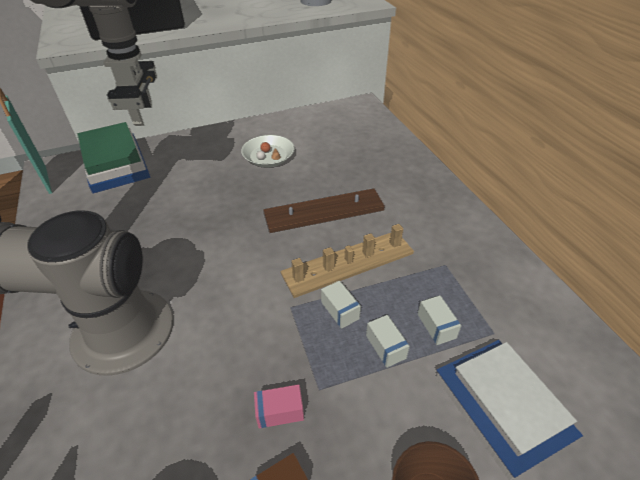

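The top picture shows three white vases with a blue foot at about (400,170), (402,214) and (359,232). The pink one (421,304) and the brown one (467,320) are the look-alikes. The plate is at (315,207) and the base at (243,200). I'll check this in one enlarged crop.

```bash
python3 - <<'E'
import cv2
a=cv2.imread("pics/top0.png")[132:282,222:422]
cv2.imwrite("pics/crop0.png",cv2.resize(a,None,fx=4,fy=4,interpolation=cv2.INTER_CUBIC))
a=cv2.imread("pics/side0.png")[185:375,255:505]
cv2.imwrite("pics/crop1.png",cv2.resize(a,None,fx=3,fy=3,interpolation=cv2.INTER_CUBIC))
E
```

```text
(no output)
```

View pics/crop0.png

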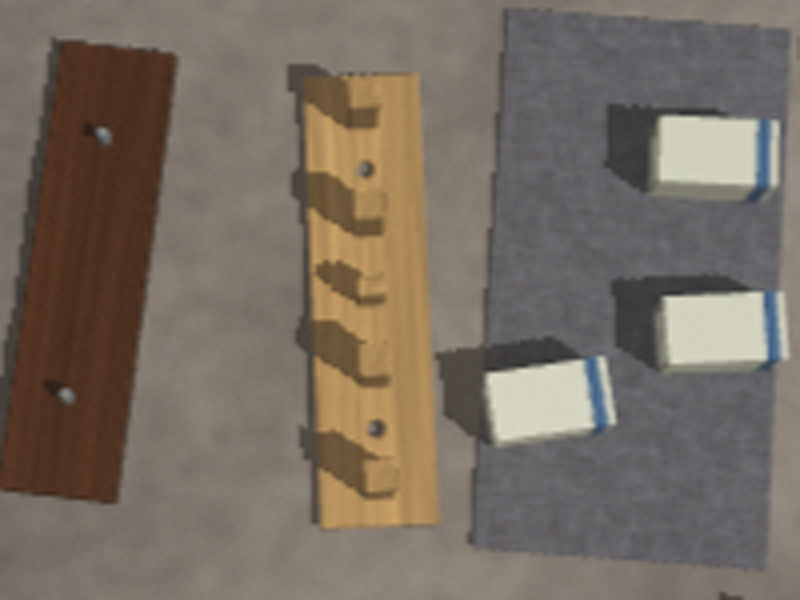

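View pics/crop1.png

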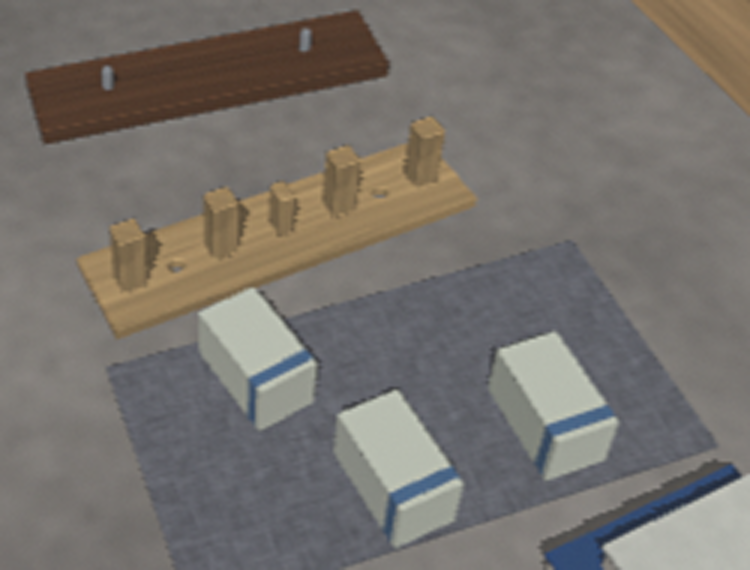

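```bash
cat > h.py <<'E'
import numpy as np, cv2
from scipy.optimize import minimize
from scipy.spatial.transform import Rotation as R
from cell import telemetry, eyes
CAM={}
for n in("top","side"):
    m=eyes.camera_model(n); f=240/np.tan(np.radians(m["vertical_fov"]/2))
    CAM[n]=(np.array([[f,0,m["cx"]],[0,f,m["cy"]],[0,0,1]]),m["rvec"],m["tvec"])
def proj(n,P):
    K,r,t=CAM[n]; return cv2.projectPoints(np.asarray(P,float).reshape(-1,1,3),r,t,K,None)[0][:,0]
def back(n,uv,z):
    K,r,t=CAM[n]; M=cv2.Rodrigues(r)[0]; d=M.T@np.linalg.inv(K)@[uv[0],uv[1],1]; o=-M.T@t
    return o+d*(z-o[2])/d[2]
def box(cx,cy,hx,hy,z0,z1): return [[cx+a*hx,cy+b*hy,z] for a in(-1,1) for b in(-1,1) for z in(z0,z1)]
PARTS={"base":([box(0,0,.165,.042,0,.018)],0),
 "plate":([box(0,0,.165,.042,0,.01),box(0,0,.007,.011,.01,.055)]+[box(x,0,.011,.011,.01,.07) for x in(-.135,-.055,.055,.135)],0),
 "vase":([box(0,0,.024,.042,-.024,.024)],.027)}   # lying: local y = mouth axis
def mask(kind,im):
    h=cv2.cvtColor(im,cv2.COLOR_RGB2HSV).astype(int); H,S,V=h[...,0],h[...,1],h[...,2]
    if kind=="base": m=(S>100)&((H<14)|(H>170))&(V<130)
    elif kind=="plate": m=(S>90)&(H>=10)&(H<28)
    else: m=((V>125)&(S<50)&(H>20)&(H<90))|((H>95)&(H<125)&(S>110))
    return m.astype(np.uint8)
def render(n,kind,p,z,win):
    u0,v0,w,hh=win; s=4; I=np.zeros((hh*s,w*s),np.uint8); c,sn=np.cos(p[2]),np.sin(p[2])
    for b in PARTS[kind][0]:
        b=np.array(b); Q=np.c_[p[0]+c*b[:,0]-sn*b[:,1],p[1]+sn*b[:,0]+c*b[:,1],b[:,2]+z]
        q=(proj(n,Q)-[u0,v0]+.5)*s-.5
        cv2.fillConvexPoly(I,cv2.convexHull((q*16).round().astype(np.int32)),1,shift=4)
    return cv2.resize(I.astype(np.float32),(w,hh),interpolation=cv2.INTER_AREA)
def fit(kind,p0,ims,z=None):
    z=PARTS[kind][1] if z is None else z; data=[]
    for n,im in ims.items():
        c=proj(n,[[p0[0],p0[1],z]])[0]; r=110 if kind!="vase" else 32
        if kind=="vase" and n=="side": r=50
        u0,v0=max(0,int(c[0]-r)),max(0,int(c[1]-r)); w,h=min(640-u0,2*r),min(480-v0,2*r)
        m=mask(kind,im)[v0:v0+h,u0:u0+w]
        lab=cv2.connectedComponents(m,connectivity=4)[1]
        e=render(n,kind,p0,z,(u0,v0,w,h))>.5   # keep the blobs that touch the guess
        ids=[i for i in np.unique(lab[e]) if i and (lab==i).sum()>15]
        data.append((n,(u0,v0,w,h),np.isin(lab,ids).astype(np.float32)))
    f=lambda p:sum(((render(n,kind,p,z,w)-m)**2).sum() for n,w,m in data)
    best=None
    x=np.array(p0,float)
    for st in(.012,.004):
        S=np.vstack([x,x+[st,0,0],x+[0,st,0],x+[0,0,st*8]])
        x=minimize(f,x,method="Nelder-Mead",options=dict(initial_simplex=S,xatol=2e-5,fatol=.01,maxiter=200)).x
    return x,f(x)
E
python3 - <<'E'
from h import *
ims={n:cv2.cvtColor(cv2.imread(f"pics/{n}0.png"),cv2.COLOR_BGR2RGB) for n in("top","side")}
c=lambda u,v,z:back("top",(222+u/4,132+v/4),z)
b=[c(57,40,.018),c(177,55,.018),c(117,502,.018),c(0,490,.018)]
print(np.round(b,4), [np.linalg.norm(b[i]-b[(i+1)%4]).round(4) for i in range(4)])
g={"base":(np.mean(b,0),np.arctan2(*(b[0]-b[3])[1::-1]))}
q=[c(362,75,.01),c(378,525,.01)]; m=np.mean(q,0);g["plate"]=(m,np.arctan2(*(q[0]-q[1])[1::-1]))
for k,(u,v,y) in {"v0":(715,155,0),"v1":(722,330,0),"v2":(548,402,0)}.items(): g[k]=(c(u,v,.051),y)
for k,(m,y) in g.items():
    kind="vase" if k[0]=="v" else k
    for s in(["top"],["side"],["top","side"]):
        print(k,s,*[np.round(t,4) for t in fit(kind,[m[0],m[1],y],{n:ims[n] for n in s})])
E
```

```text
[[0.7215 0.226  0.018 ]
 [0.7124 0.1383 0.018 ]
 [0.3856 0.1689 0.018 ]
 [0.3923 0.2516 0.018 ]] [np.float64(0.0881), np.float64(0.3282), np.float64(0.0829), np.float64(0.3303)]
base ['top'] [ 0.5548  0.1987 -0.0941] 167.8672
base ['side'] [ 0.5557  0.202  -0.0977] 316.7578
base ['top', 'side'] [ 0.5549  0.1993 -0.0901] 500.6602
plate ['top'] [ 0.5396 -0.0047  0.065 ] 55.7695
plate ['side'] [ 0.5387 -0.0035  0.0643] 245.6758
plate ['top', 'side'] [ 0.5397 -0.0043  0.0663] 314.1875
v0 ['top'] [ 0.6446 -0.2518  0.0192] 95.9492
v0 ['side'] [ 0.6422 -0.2481 -0.029 ] 136.0469
v0 ['top', 'side'] [ 0.6428 -0.2485 -0.0255] 263.0078
v1 ['top'] [ 0.5165 -0.256   0.0737] 73.8516
v1 ['side'] [ 0.5144 -0.2528  0.0659] 120.1562
v1 ['top', 'side'] [ 0.5149 -0.2533  0.0676] 230.6445
v2 ['top'] [ 0.4639 -0.1329  0.1855] 54.7539
v2 ['side'] [ 0.4613 -0.1302  0.1659] 101.1211
v2 ['top', 'side'] [ 0.4618 -0.1308  0.1696] 196.3438
```

```bash
cat >> h.py <<'E'
def feats(ims,base,plate,zp=0.):
    """pins (mid height) and plate holes, blob centroids near their predicted places"""
    out={}
    for n,im in ims.items():
        h=cv2.cvtColor(im,cv2.COLOR_RGB2HSV).astype(int)
        for k,p,z,w in(("base",base,.029,lambda:(h[...,1]<70)&(h[...,2]>70)),("plate",plate,zp+.01,lambda:(h[...,1]<95))):
            for s in(-.095,.095):
                P=[p[0]+s*np.cos(p[2]),p[1]+s*np.sin(p[2]),z]; c=proj(n,[P])[0]
                yy,xx=np.mgrid[:480,:640]; m=w()&(np.hypot(xx-c[0],yy-c[1])<7)
                if m.sum()<3: print(n,k,s,"none");continue
                q=back(n,(xx[m].mean(),yy[m].mean()),z); out[n,k,s]=q[:2]; print(n,k,s,m.sum(),np.round(q[:2],4),"model",np.round(P[:2],4))
    return out
E
python3 - <<'E'
from h import *
ims={n:cv2.cvtColor(cv2.imread(f"pics/{n}0.png"),cv2.COLOR_BGR2RGB) for n in("top","side")}
feats(ims,[.5549,.1993,-.093],[.5397,-.0043,.0655])
for n in CAM: print(n,-cv2.Rodrigues(CAM[n][1])[0].T@CAM[n][2])
# masks check
for k in("base","plate"):
    for n in CAM: print(k,n,mask(k,ims[n]).sum(), render(n,k,{"base":[.5549,.1993,-.093],"plate":[.5397,-.0043,.0655]}[k],0,(0,0,640,480)).sum())
E
```

```text
top base -0.095 14 [0.4604 0.2074] model [0.4603 0.2081]
top base 0.095 13 [0.6491 0.1886] model [0.6495 0.1905]
top plate -0.095 13 [ 0.4443 -0.0106] model [ 0.4449 -0.0105]
top plate 0.095 11 [0.633  0.0014] model [0.6345 0.0019]
side base -0.095 33 [0.4588 0.2081] model [0.4603 0.2081]
side base 0.095 36 [0.6487 0.191 ] model [0.6495 0.1905]
side plate -0.095 11 [ 0.4421 -0.0144] model [ 0.4449 -0.0105]
side plate 0.095 6 [ 0.6306 -0.0022] model [0.6345 0.0019]
top [2.65522315e-01 7.22185572e-04 1.44364479e+00]
side [ 0.21267516 -0.67176479  0.82018065]
base top 31628 3459.8125
base side 6206 2944.375
plate top 56330 3330.9375
plate side 68934 4034.3125
```

>>> apply_moves:
  delta_pos:
    - [0.1, -0.1, 0]
    - [0.2, -0.2, 0]
    - [0.3, -0.3, 0]
    - [0.4, -0.4, 0]
    - [0.5, -0.55, 0]
    - [0.6, -0.7, 0]
    - [0.6, -0.8, 0]
    - [0.6, -0.8, 0]
  dr:
    - [0, 0, 0.1]
    - [0, 0, 0.3]
    - [0, 0, 0.5]
    - [0, 0, 0.7]
    - [0, 0, 0.74]
    - [0, 0, 0.74]
    - [0, 0, 0.74]
    - [0, 0, 0.74]
  jaw: [0.6, 0.6, 0.6, 0.6, 0.6, 0.6, 0.6, 0.6]
  force: 30

```text
time: 0.77
tool_pos: [0.3633, 0.2434, 0.2265]
tool_rot: [-3.142, -0.0, -3.074]
contact_force: [1.9, 0.3, -0.8]
opening: 0.0553
grip_force: 0.0
```

>>> apply_moves:
  delta_pos:
    - [0.07, -0.1, 0]
    - [0.14, -0.2, 0]
    - [0.21, -0.3, 0]
    - [0.28, -0.4, 0]
    - [0.35, -0.5, 0]
    - [0.439, -0.62, 0]
    - [0.439, -0.62, 0]
    - [0.439, -0.62, 0]
  dr:
    - [0, 0, 0]
    - [0, 0, 0]
    - [0, 0, 0]
    - [0, 0, 0]
    - [0, 0, 0]
    - [0, 0, 0]
    - [0, 0, 0]
    - [0, 0, 0]
  jaw: [0.6, 0.6, 0.6, 0.6, 0.6, 0.6, 0.6, 0.6]

```text
time: 1.43
tool_pos: [0.5408, -0.0075, 0.226]
tool_rot: [-3.14, 0.0, -3.078]
contact_force: [0.0, -0.6, -0.3]
opening: 0.0551
grip_force: 0.0
```

```bash
python3 -c "
from h import *
s=telemetry.observe();print(s['qpos'],s['tool_pos'],s['tool_rot'],s['opening'])"
```

```text
[-1.54838699e-01  3.71303966e-01  1.48219094e+00 -1.47336807e-03
  1.28727514e+00 -1.78864842e+00] [ 0.54079458 -0.0075419   0.22598149] [-3.14003348e+00  4.97076764e-04 -3.07816730e+00] 0.05512703396915678
```

>>> apply_moves:
  delta_pos:
    - [-0.004, 0.007, -0.1]
    - [-0.004, 0.007, -0.2]
    - [-0.004, 0.007, -0.3]
    - [-0.004, 0.007, -0.4]
    - [-0.004, 0.007, -0.46]
    - [-0.004, 0.007, -0.5]
    - [-0.004, 0.007, -0.512]
    - [-0.004, 0.007, -0.512]
  dr:
    - [0, 0, 0]
    - [0, 0, 0]
    - [0, 0, 0]
    - [0, 0, 0]
    - [0, 0, 0]
    - [0, 0, 0]
    - [0, 0, 0]
    - [0, 0, 0]
  jaw: [0.6, 0.6, 0.6, 0.6, 0.6, 0.6, 0.6, 0.6]

```text
time: 2.1
tool_pos: [0.5357, 0.0005, 0.0207]
tool_rot: [3.141, -0.003, -3.074]
contact_force: [-0.0, 0.0, 0.1]
opening: 0.0548
grip_force: 0.0
```

>>> apply_moves:
  delta_pos:
    - [0, 0, 0]
    - [0, 0, 0]
    - [0, 0, 0]
    - [0, 0, 0]
    - [0, 0, 0]
    - [0, 0, 0]
  dr:
    - [0, 0, 0]
    - [0, 0, 0]
    - [0, 0, 0]
    - [0, 0, 0]
    - [0, 0, 0]
    - [0, 0, 0]
  jaw: [0.4, 0.2, 0.1, 0.1, 0.1, 0.1]
  force: 50

```text
time: 2.6
tool_pos: [0.5376, -0.0007, 0.0229]
tool_rot: [-3.14, 0.002, -3.074]
contact_force: [-0.4, -5.3, 4.8]
opening: 0.0215
grip_force: 50.0
```

```bash
python3 -c "
from h import *
s=telemetry.observe();print(s['qpos'],s['tool_pos'],s['tool_rot'],s['opening'])"
```

```text
[-1.43494935e-01  6.10352739e-01  1.72661473e+00 -1.14543719e-03
  8.02267965e-01 -1.78084474e+00] [ 0.53758666 -0.00074611  0.0229094 ] [-3.14029399e+00  2.13299671e-03 -3.07424259e+00] 0.02150142926020766
```

>>> apply_moves:
  delta_pos:
    - [0, 0, 0.05]
    - [0, 0, 0.12]
    - [0, 0, 0.18]
    - [0.01, 0.08, 0.18]
    - [0.02, 0.17, 0.18]
    - [0.03, 0.26, 0.18]
    - [0.035, 0.35, 0.18]
    - [0.042, 0.43, 0.18]
  dr:
    - [0, 0, 0]
    - [0, 0, 0]
    - [0, 0, 0]
    - [0, 0, -0.06]
    - [0, 0, -0.12]
    - [0, 0, -0.18]
    - [0, 0, -0.24]
    - [0, 0, -0.32]
  jaw: [0.1, 0.1, 0.1, 0.1, 0.1, 0.1, 0.1, 0.1]

```text
time: 3.27
tool_pos: [0.5525, 0.1742, 0.0933]
tool_rot: [3.141, -0.002, 3.047]
contact_force: [-0.0, -1.1, -4.3]
opening: 0.0214
grip_force: 50.0
```

>>> apply_moves:
  delta_pos:
    - [0, 0.03, 0]
    - [0, 0.06, 0]
    - [0, 0.075, 0]
    - [0, 0.075, 0]
    - [0, 0.075, 0]
  dr:
    - [0, 0, 0]
    - [0, 0, 0]
    - [0, 0, 0]
    - [0, 0, 0]
    - [0, 0, 0]
  jaw: [0.1, 0.1, 0.1, 0.1, 0.1]

```text
time: 3.68
tool_pos: [0.5534, 0.2012, 0.0936]
tool_rot: [-3.141, -0.001, 3.049]
contact_force: [0.3, -0.6, -4.3]
opening: 0.0215
grip_force: 50.0
```

```bash
python3 - <<'E'
from h import *
ims={n:eyes.read_camera(n) for n in CAM}
s=telemetry.observe();p=s['tool_pos'];print(p,s['tool_rot'],s['qpos'],s['contact_force'],s['torque'])
for n in CAM: cv2.imwrite(f"pics/{n}1.png",ims[n][:,:,::-1])
a=np.hstack([cv2.resize(ims["top"][120:300,200:340],None,fx=2.8,fy=2.8,interpolation=2),cv2.resize(ims["side"][130:310,250:400],None,fx=2.8,fy=2.8,interpolation=2)])
cv2.imwrite("pics/c2.png",a[:,:,::-1])
E
```

```text
[0.55361319 0.20073466 0.0938529 ] [-3.14122680e+00 -3.72821182e-04  3.04751458e+00] [ 2.17869845e-01  5.86993370e-01  1.51515946e+00 -2.71085392e-04
  1.03990695e+00 -1.25871117e+00] [-0.04075769  0.03244327 -4.16664819] [ 0.03069282  0.01120677 -0.03136949]
```

View pics/c2.png

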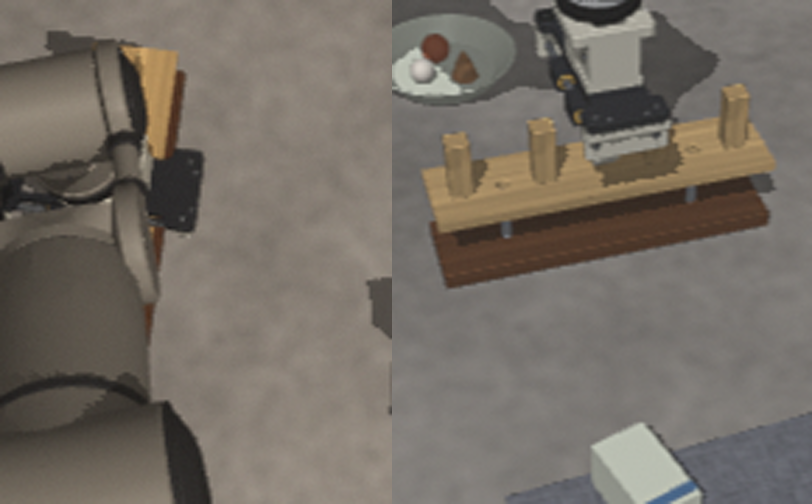

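```bash
python3 - <<'E'
from h import *
im=cv2.cvtColor(cv2.imread("pics/side1.png"),cv2.COLOR_BGR2RGB); n="side"; z=.071
p0=np.array([.5536,.2007,-.094])
feats({n:im},[.5546,.199,-.095],p0,z)
c=proj(n,[[p0[0],p0[1],z+.02]])[0]; u0,v0,w,h=int(c[0])-80,int(c[1])-60,160,110
m=mask("plate",im)[v0:v0+h,u0:u0+w].astype(float); W=np.ones_like(m); W[:, 60:112]=0
hsv=cv2.cvtColor(im,cv2.COLOR_RGB2HSV)[v0:v0+h,u0:u0+w]; m[hsv[...,2]<95]=0; print(m.sum())
f=lambda p:(W*(render(n,"plate",p,p[3],(u0,v0,w,h))-m)**2).sum()
for free in(0,1):
    g=(lambda q:f([*q,z])) if not free else f
    x0=np.r_[p0,z][:3+free]; S=np.vstack([x0]+[x0+d for d in np.diag([.006,.006,.05,.006][:3+free])])
    r=minimize(g,x0,method="Nelder-Mead",options=dict(initial_simplex=S,maxiter=300)); print(r.x.round(4),r.fun, g(x0))
E
```

```text
side base -0.095 18 [0.457  0.2038] model [0.46  0.208]
side base 0.095 18 [0.6464 0.1869] model [0.6492 0.19  ]
side plate -0.095 none
side plate 0.095 10 [0.6315 0.1906] model [0.6482 0.1918]
2664.0
[ 0.5546  0.1995 -0.0993] 142.2421875 153.03515625
[ 0.5577  0.2106 -0.0998  0.0615] 108.6015625 153.03515625
```

>>> apply_moves:
  delta_pos:
    - [0.002, -0.002, -0.02]
    - [0.002, -0.002, -0.04]
    - [0.002, -0.002, -0.06]
    - [0.002, -0.002, -0.07]
    - [0.002, -0.002, -0.08]
    - [0.002, -0.002, -0.088]
    - [0.002, -0.002, -0.094]
    - [0.002, -0.002, -0.094]
  dr:
    - [0, 0, 0]
    - [0, 0, 0]
    - [0, 0, 0]
    - [0, 0, 0]
    - [0, 0, 0]
    - [0, 0, 0]
    - [0, 0, 0]
    - [0, 0, 0]
  jaw: [0.1, 0.1, 0.1, 0.1, 0.1, 0.1, 0.1, 0.1]

```text
time: 4.45
tool_pos: [0.554, 0.2011, 0.0558]
tool_rot: [-3.141, -0.001, 3.049]
contact_force: [-0.9, -1.6, -5.2]
opening: 0.0217
grip_force: 50.0
```

```bash
python3 -c "
from h import *
s=telemetry.observe();print(s['tool_pos'],s['tool_rot'],s['contact_force'],s['torque'])"
```

```text
[0.55401746 0.20105362 0.05575321] [-3.14114303e+00 -9.97825784e-04  3.04885478e+00] [-0.93567815 -1.62005298 -5.19982929] [-0.28955139  0.19793801  0.00115198]
```

>>> apply_moves:
  delta_pos:
    - [0, 0, -0.008]
    - [0, 0, -0.016]
    - [0, 0, -0.024]
    - [0, 0, -0.03]
    - [0, 0, -0.036]
    - [0, 0, -0.036]
  dr:
    - [0, 0, 0]
    - [0, 0, 0]
    - [0, 0, 0]
    - [0, 0, 0]
    - [0, 0, 0]
    - [0, 0, 0]
  jaw: [0.1, 0.1, 0.1, 0.1, 0.1, 0.1]

```text
time: 4.95
tool_pos: [0.5541, 0.201, 0.0413]
tool_rot: [-3.141, -0.001, 3.049]
contact_force: [-1.4, -3.5, -5.0]
opening: 0.0217
grip_force: 50.0
```

```bash
python3 -c "
from h import *
s=telemetry.observe();print(s['tool_pos'],s['tool_rot'],s['contact_force'],s['torque'])"
```

```text
[0.55406309 0.20099376 0.04129507] [-3.14118960e+00 -8.32865793e-04  3.04875231e+00] [-1.38781768 -3.54862163 -4.95636305] [-0.76467564  0.2449597  -0.01255158]
```

Nearly down, with no jam. I'll press down the last millimetre, release and lift.

>>> apply_moves:
  delta_pos:
    - [0, 0, -0.004]
    - [0, 0, -0.006]
    - [0, 0, -0.006]
    - [0, 0, -0.006]
  dr:
    - [0, 0, 0]
    - [0, 0, 0]
    - [0, 0, 0]
    - [0, 0, 0]
  jaw: [0.1, 0.1, 0.1, 0.1]

```text
time: 5.28
tool_pos: [0.5541, 0.201, 0.0409]
tool_rot: [-3.141, -0.0, 3.049]
contact_force: [-7.5, -5.4, 9.1]
opening: 0.0217
grip_force: 50.0
```

>>> apply_moves:
  delta_pos:
    - [0, 0, 0]
    - [0, 0, 0]
    - [0, 0, 0.02]
    - [0, 0, 0.1]
    - [0, 0, 0.2]
    - [0, 0, 0.3]
    - [0, -0.1, 0.4]
    - [0, -0.2, 0.46]
  dr:
    - [0, 0, 0]
    - [0, 0, 0]
    - [0, 0, 0]
    - [0, 0, 0]
    - [0, 0, 0]
    - [0, 0, 0]
    - [0, 0, 0]
    - [0, 0, 0]
  jaw: [0.4, 0.6, 0.6, 0.6, 0.6, 0.6, 0.6, 0.6]

```text
time: 5.95
tool_pos: [0.5555, 0.139, 0.2166]
tool_rot: [3.139, 0.006, 3.053]
contact_force: [1.9, -0.8, 0.2]
opening: 0.0551
grip_force: 0.0
```

```bash
python3 - <<'E'
from h import *
ims={n:eyes.read_camera(n) for n in CAM}
s=telemetry.observe();print(s['tool_pos'],s['tool_rot'],s['qpos'],s['contact_force'])
for n in CAM: cv2.imwrite(f"pics/{n}2.png",ims[n][:,:,::-1])
a=np.hstack([cv2.resize(ims["top"][120:300,210:440],None,fx=1.8,fy=1.8,interpolation=2),cv2.resize(ims["side"][170:350,250:460],None,fx=1.8,fy=1.8,interpolation=2)])
cv2.imwrite("pics/c3.png",a[:,:,::-1])
for d in("side",): print(fit("plate",[.554,.201,-.094],{d:ims[d]},.018))
E
```

```text
[0.55728401 0.13440509 0.21830202] [3.14046242 0.01088742 3.04572401] [ 1.03576737e-01  4.30926219e-01  1.41098016e+00 -1.09235470e-03
  1.28879090e+00 -1.37105883e+00] [0.85137255 0.02565068 0.43798793]
(array([ 0.55213729,  0.18656716, -0.09645556]), np.float32(408.9375))
```

View pics/c3.png

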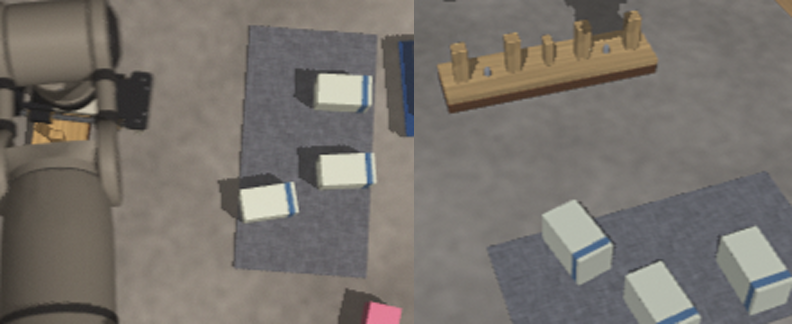

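>>> apply_moves:
  delta_pos:
    - [-0.03, -0.2, 0]
    - [-0.06, -0.4, 0]
    - [-0.1, -0.7, 0]
    - [-0.1, -0.7, 0]
    - [-0.1, -0.7, 0]
    - [-0.1, -0.7, 0]
    - [-0.1, -0.7, 0]
  dr:
    - [0, 0, -0.2]
    - [0, 0, -0.4]
    - [0, 0, -0.6]
    - [0, 0, -0.8]
    - [0, 0, -1]
    - [0, 0, -1]
    - [0, 0, -1]
  jaw: [0.72, 0.72, 0.72, 0.72, 0.72, 0.72, 0.72]
  force: 25

```text
time: 6.63
tool_pos: [0.5142, -0.1449, 0.2127]
tool_rot: [3.141, 0.001, 2.548]
contact_force: [1.2, -0.3, 0.5]
opening: 0.066
grip_force: 0.0
```

>>> apply_moves:
  delta_pos:
    - [0, 0, 0]
    - [0, 0, 0]
    - [0, 0, 0]
    - [0, 0, 0]
    - [0, 0, 0]
    - [0, 0, 0]
  dr:
    - [0, 0, -0.2]
    - [0, 0, -0.4]
    - [0, 0, -0.6]
    - [0, 0, -0.8]
    - [0, 0, -1]
    - [0, 0, -1]
  jaw: [0.72, 0.72, 0.72, 0.72, 0.72, 0.72]

```text
time: 7.13
tool_pos: [0.5148, -0.1421, 0.2125]
tool_rot: [3.141, -0.0, 2.045]
contact_force: [-0.2, -0.2, 0.4]
opening: 0.0662
grip_force: 0.0
```

>>> apply_moves:
  delta_pos:
    - [0, -0.03, 0]
    - [0, -0.06, 0]
    - [0, -0.09, 0]
    - [0, -0.12, 0]
    - [0, -0.16, 0]
    - [0, -0.2, 0]
    - [0, -0.2, 0]
  dr:
    - [0, 0, -0.2]
    - [0, 0, -0.4]
    - [0, 0, -0.6]
    - [0, 0, -0.76]
    - [0, 0, -0.76]
    - [0, 0, -0.76]
    - [0, 0, -0.76]
  jaw: [0.72, 0.72, 0.72, 0.72, 0.72, 0.72, 0.72]

```text
time: 7.72
tool_pos: [0.5146, -0.2251, 0.2124]
tool_rot: [3.141, 0.001, 1.67]
contact_force: [-1.0, -0.6, -0.2]
opening: 0.0666
grip_force: 0.0
```

```bash
python3 -c "
from h import *
s=telemetry.observe();print(repr(s['qpos']),s['tool_pos'],s['tool_rot'],s['contact_force'],s['torque'])"
```

```text
array([-5.48361889e-01,  4.19929226e-01,  1.44536161e+00, -6.37227841e-04,
        1.27513634e+00, -6.47125837e-01]) [ 0.51463745 -0.22506895  0.21236014] [3.14103050e+00 1.18913533e-03 1.66974525e+00] [-1.02225603 -0.6159697  -0.15603939] [-0.09351166  0.0596929   0.03647735]
```

>>> apply_moves:
  delta_pos:
    - [0, -0.02, 0]
    - [0, -0.04, 0]
    - [0, -0.06, 0]
    - [0, -0.08, 0]
    - [0, -0.08, 0]
  dr:
    - [0.2, 0, 0]
    - [0.4, 0, 0]
    - [0.6, 0, 0]
    - [0.7, 0, 0]
    - [0.7, 0, 0]
  jaw: [0.72, 0.72, 0.72, 0.72, 0.72]

```text
time: 8.13
tool_pos: [0.5139, -0.2574, 0.2109]
tool_rot: [3.106, -0.351, 1.673]
contact_force: [-1.0, 0.3, -0.9]
opening: 0.0663
grip_force: 0.0
```

```bash
python3 -c "
from h import *
s=telemetry.observe();print(repr(s['qpos']),s['tool_pos'],s['tool_rot'],s['contact_force'],s['torque'])"
```

```text
array([-0.74181331,  0.56596421,  1.25995301,  0.25766093,  1.55978021,
       -0.87209862]) [ 0.51391878 -0.25740239  0.21088614] [ 3.10632423 -0.35109379  1.67270788] [-1.0005986   0.33801051 -0.91502175] [-0.35768244  0.09192574  0.03047569]
```

```bash
cat > kin.py <<'E'
import numpy as np
from scipy.optimize import least_squares
from scipy.spatial.transform import Rotation as R
D=[([1.12196764,.342633471,1.52488582,0,1.27542180,-.146007928],[.15639431,.50079322,.22613708],[-3.1402563,-.00018,2.8387765]),
([-.154838699,.371303966,1.48219094,-.00147336,1.28727514,-1.78864842],[.54079458,-.0075419,.22598149],[-3.14003348,.000497,-3.07816730]),
([-.143494935,.610352739,1.72661473,-.001145,.802267965,-1.78084474],[.53758666,-.00074611,.0229094],[-3.14029399,.002133,-3.07424259]),
([.217869845,.586993370,1.51515946,-.00027,1.03990695,-1.25871117],[.55361319,.20073466,.0938529],[-3.14122680,-.00037,3.04751458]),
([.103576737,.430926219,1.41098016,-.00109,1.28879090,-1.37105883],[.55728401,.13440509,.21830202],[3.14046242,.01088742,3.04572401]),
([-.548361889,.419929226,1.44536161,-.000637,1.27513634,-.647125837],[.51463745,-.22506895,.21236014],[3.14103050,.00118913,1.66974525]),
([-.74181331,.56596421,1.25995301,.25766093,1.55978021,-.87209862],[.51391878,-.25740239,.21088614],[3.10632423,-.35109379,1.67270788])]
z=np.array([0,0,1.])
def fk(q,k):
    a1,e,d1,L2,ex,L3,d6,s=k
    A=R.from_euler("Z",q[0]); B=A*R.from_euler("Y",q[1]); C=B*R.from_euler("Y",q[2])
    T=C*R.from_euler("ZYZ",[s*q[3],q[4],-q[5]*SG+OFF])
    return A.apply([a1,e,d1])+B.apply([0,0,L2])+C.apply([ex,0,L3])+T.apply([0,0,d6]),T
SG,OFF=-1,0.
def res(k,s):
    o=[]
    for q,p,r in D:
        P,T=fk(q,[*k,s]); Rm=R.from_euler("xyz",r)
        o+=list((P-p)*100)+list((T.apply(z)-Rm.apply(z))*10)
    return o+list(.01*(np.array(k)-[0,.07,.3,.35,0,.4,.2]))
best=min((least_squares(res,[0,.07,.3,.35,0,.4,.2],args=(s,)).__class__ and least_squares(res,[0,.07,.3,.35,0,.4,.2],args=(s,)) for s in(1,-1)),key=lambda r:r.cost)
sg=min((1,-1),key=lambda s:least_squares(res,[0,.07,.3,.35,0,.4,.2],args=(s,)).cost)
K=[*best.x,sg]
# last joint sense and zero
for SG in(1,-1):
    d=[ (fk(q,K)[1].inv()*R.from_euler("xyz",r)).as_rotvec()[2] for q,p,r in D]
    if np.std(np.unwrap(d))<.05: break
OFF=np.mean(np.unwrap(d))
LO=np.array([-2.53,-.77,.04,-1,.28,-3.11]);HI=np.array([2.53,2.02,2.7,4.14,2.66,3.11])
def ik(p,Rt,q0=None):
    best=None; rng=np.random.default_rng(0)
    f=lambda q:np.r_[(fk(q,K)[0]-p)*10,(fk(q,K)[1].inv()*Rt).as_rotvec()]
    for i in range(1 if q0 is not None else 12):
        s=np.clip(q0,LO+.001,HI-.001) if q0 is not None else rng.uniform(LO,HI)
        r=least_squares(f,s,bounds=(LO,HI))
        if best is None or r.cost<best.cost: best=r
    return best.x,best.cost
E
python3 - <<'E'
from kin import *
print(np.round(K,4),best.cost,SG,OFF,np.std(np.unwrap(d)))
q0=np.array(D[-1][0])
Rp=R.from_euler("x",.35)*R.from_euler("xyz",[np.pi,0,np.pi/2])
for al in(0.,.35,.52,.7):
  b=R.from_euler("xyz",[np.pi,0,np.pi/2])
  for nm,c,off in(("v0",[.643,-.249,.027],0),("v2",[.462,-.131,.027],.17)):
    T=R.from_euler("z",off)*R.from_euler("x",al)*b
    q,c2=ik(np.array(c)+T.apply([0,0,.019]),T,q0); print(al,nm,q.round(2),c2.round(5))
  for x,y in((-.135,.2118),(-.055,.2042),(.055,.1938),(.135,.1862)):
    T=R.from_euler("z",-.095)*R.from_euler("x",al-np.pi/2)*b
    for hz in(.07,.145):
      q,c2=ik(np.array([.555+x,y,hz])+T.apply([0,0,.019]),T); print(al,"peg",x,hz,q.round(2),c2.round(5))
E
```

```text
[-0.      0.0764  0.2229  0.5062  0.0465  0.3796  0.3181  1.    ] 2.454279205194073e-06 -1 1.5707954293978772 1.5775464782386672e-06
0.0 v0 [-0.48  0.85  1.25  0.    1.04 -0.48] 0.0
0.0 v2 [-0.44  0.57  1.9  -0.    0.68 -0.61] 0.0
0.0 peg -0.135 0.07 [ 0.74  1.22  1.25 -0.86  2.05  1.08] 0.0
0.0 peg -0.135 0.145 [ 0.74  1.1   1.3  -0.89  2.1   1.01] 0.0
0.0 peg -0.055 0.07 [ 0.65  1.28  1.06 -1.    2.08  0.93] 0.0
0.0 peg -0.055 0.145 [ 0.65  1.15  1.1  -1.    2.11  0.85] 0.00097
0.0 peg 0.055 0.07 [ 0.54  1.31  0.73 -1.    2.05  0.69] 0.02751
0.0 peg 0.055 0.145 [ 0.54  1.19  0.77 -1.    2.07  0.62] 0.0388
0.0 peg 0.135 0.07 [ 0.48  1.35  0.5  -1.    1.98  0.51] 0.07308
0.0 peg 0.135 0.145 [ 0.48  1.23  0.54 -1.    1.99  0.45] 0.08787
0.35 v0 [-0.6   0.94  1.09  0.3   1.32 -0.71] 0.0
0.35 v2 [-0.59  0.66  1.76  0.3   0.99 -0.96] 0.0
0.35 peg -0.135 0.07 [ 0.72  1.03  1.36 -0.72  1.79  1.07] 0.0
0.35 peg -0.135 0.145 [ 0.72  0.92  1.36 -0.74  1.87  0.99] 0.0
0.35 peg -0.055 0.07 [ 0.64  1.1   1.17 -0.81  1.83  0.94] 0.0
0.35 peg -0.055 0.145 [ 0.64  0.99  1.18 -0.83  1.9   0.86] 0.0

[... 755 characters left out ...]
7 [ 0.47  1.28  0.56 -0.88  1.89  0.54] 0.0
0.52 peg 0.135 0.145 [ 0.47  1.2   0.54 -0.91  1.95  0.46] 0.0
0.7 v0 [-0.7   1.09  0.9   0.52  1.63 -0.8 ] 0.0
0.7 v2 [-0.71  0.81  1.6   0.44  1.32 -1.12] 0.0
0.7 peg -0.135 0.07 [ 0.66  0.84  1.5  -0.59  1.5   1.02] 0.0
0.7 peg -0.135 0.145 [ 0.66  0.73  1.47 -0.59  1.62  0.94] 0.0
0.7 peg -0.055 0.07 [ 0.58  0.91  1.31 -0.64  1.55  0.9 ] 0.0
0.7 peg -0.055 0.145 [ 0.58  0.82  1.28 -0.64  1.66  0.83] 0.0
0.7 peg 0.055 0.07 [ 0.49  1.05  0.99 -0.7   1.65  0.73] 0.0
0.7 peg 0.055 0.145 [ 0.49  0.96  0.96 -0.71  1.74  0.65] 0.0
0.7 peg 0.135 0.07 [ 0.43  1.18  0.67 -0.74  1.76  0.57] 0.0
0.7 peg 0.135 0.145 [ 0.43  1.11  0.63 -0.76  1.85  0.49] 0.0
```

```bash
python3 - <<'E'
from h import *
ims={n:cv2.cvtColor(cv2.imread(f"pics/{n}2.png"),cv2.COLOR_BGR2RGB) for n in CAM}
V={"v0":[.643,-.249,-.02],"v1":[.515,-.2535,.068],"v2":[.462,-.131,.17]}
for k,p in V.items():
    for n in CAM:
        r=render(n,"vase",p,.027,(0,0,640,480)); m=mask("vase",ims[n]); h=cv2.cvtColor(ims[n],cv2.COLOR_RGB2HSV)
        miss=(r>.9)&(m==0); big=cv2.dilate((r>.1).astype(np.uint8),np.ones((9,9)))>0; ext=(m>0)&(r<.1)&big; bg=big&(r==0)&(m==0)
        print(k,n,r.sum(),"miss",miss.sum(),np.median(h[miss],0) if miss.any() else "", "extra",ext.sum(),"bg",np.percentile(h[bg],[5,50,95],axis=0).tolist())
    print([np.round(fit("vase",p,{n:ims[n] for n in s})[0],4) for s in(["top"],["side"],["top","side"])])
E
```

```text
v0 top 659.1875 miss 66 [101.   35.5 139. ] extra 0 bg [[0.0, 4.0, 64.0], [128.0, 9.0, 105.0], [150.0, 33.0, 152.0]]
v0 side 1358.25 miss 129 [106.  66. 121.] extra 1 bg [[109.0, 14.0, 98.0], [113.0, 20.0, 105.0], [120.0, 23.0, 111.0]]
[array([ 0.6435, -0.2507, -0.0283]), array([ 0.642 , -0.2481, -0.0324]), array([ 0.6424, -0.2488, -0.0321])]
v1 top 639.125 miss 67 [ 96.  28. 125.] extra 1 bg [[0.0, 4.0, 63.0], [120.0, 8.0, 107.0], [150.0, 35.0, 150.0]]
v1 side 1402.9375 miss 102 [105.   70.5 131. ] extra 2 bg [[15.0, 10.0, 97.0], [113.0, 20.0, 107.0], [120.0, 24.0, 129.0]]
[array([ 0.5165, -0.256 ,  0.0737]), array([ 0.5143, -0.2528,  0.0661]), array([ 0.5148, -0.2532,  0.0573])]
v2 top 606.75 miss 53 [102.  47. 155.] extra 2 bg [[0.0, 4.0, 64.0], [130.0, 9.0, 103.0], [150.0, 34.0, 115.0]]
v2 side 1187.875 miss 88 [106.   77.  132.5] extra 2 bg [[13.0, 13.0, 98.0], [113.0, 19.0, 109.0], [117.0, 23.0, 128.0]]
[array([ 0.4636, -0.1328,  0.1743]), array([ 0.4614, -0.13  ,  0.1657]), array([ 0.4618, -0.1308,  0.1679])]
```

```bash
sed -i 's/    else: m=((V>125).*/    else: m=cv2.morphologyEx((((V>125)\&(S<50)\&(H>20)\&(H<90))|((H>85)\&(H<125)\&(S>40)\&(V>85))).astype(np.uint8),cv2.MORPH_CLOSE,np.ones((3,3)))/' h.py
cat > go.py <<'E'
from h import *; import kin
def plan(c,yaw,tilt,vert=True):
    s=telemetry.observe(); Rn=R.from_euler("xyz",s["tool_rot"])
    T=R.from_euler("z",yaw)*R.from_euler("x",tilt)*R.from_euler("xyz",[np.pi,0,np.pi/2])
    t=np.array(c)+T.apply([0,0,.019]); q,co=kin.ik(t,T,s["qpos"])
    print("pos",(100*(t-s["tool_pos"])/40).round(4),"rot",((T*Rn.inv()).as_rotvec()/.5).round(3),"ik",q.round(2),round(co,5),"now",s["tool_pos"].round(4),"F",s["contact_force"].round(1),s["opening"].round(4))
E
python3 - <<'E'
from go import *
ims={n:cv2.cvtColor(cv2.imread(f"pics/{n}2.png"),cv2.COLOR_BGR2RGB) for n in CAM}
V={"v0":[.643,-.249,-.02],"v1":[.515,-.2535,.068],"v2":[.462,-.131,.17]}
for k,p in V.items(): print(k,[(a.round(4),b) for a,b in (fit("vase",p,{n:ims[n] for n in s}) for s in(["top"],["side"],["top","side"]))])
plan([.515,-.254,.12],.068,.52); plan([.515,-.254,.027],.068,.52)
E
```

```text
v0 [(array([ 0.6434, -0.2506, -0.0278]), np.float32(20.957031)), (array([ 0.642 , -0.2481, -0.0367]), np.float32(18.820312)), (array([ 0.6421, -0.2488, -0.0381]), np.float32(69.12891))]
v1 [(array([ 0.5165, -0.2559,  0.0661]), np.float32(21.90625)), (array([ 0.5144, -0.2527,  0.0617]), np.float32(15.9453125)), (array([ 0.5149, -0.2533,  0.0626]), np.float32(71.625))]
v2 [(array([ 0.4635, -0.1329,  0.1713]), np.float32(13.078125)), (array([ 0.4612, -0.13  ,  0.1676]), np.float32(14.9609375)), (array([ 0.4617, -0.1308,  0.1726]), np.float32(69.30469))]Traceback (most recent call last):
  File "<stdin>", line 5, in <module>
  File "go.py", line 6, in plan
    print("pos",(100*(t-s["tool_pos"])/40).round(4),"rot",((T*Rn.inv()).as_rotvec()/.5).round(3),"ik",q.round(2),round(co,5),"now",s["tool_pos"].round(4),"F",s["contact_force"].round(1),s["opening"].round(4))
                                                                                                                                                                                          ^^^^^^^^^^^^^^^^^^
AttributeError: 'float' object has no attribute 'round'
```

```bash
sed -i 's/s\["opening"\].round(4)/round(s["opening"],4)/' go.py
python3 - <<'E'
from go import *
plan([.5155,-.2543,.12],.064,.52); plan([.5155,-.2543,.027],.064,.52)
E
```

```text
pos [ 0.0024  0.0313 -0.2684] rot [ 0.331  0.092 -0.046] ik [-0.77  0.74  1.31  0.34  1.5  -0.93] 0.0 now [ 0.5139 -0.2574  0.2109] F [-1.   0.3 -0.9] 0.0663
pos [ 0.0024  0.0313 -0.5009] rot [ 0.331  0.092 -0.046] ik [-0.77  0.86  1.36  0.35  1.34 -0.99] 0.0 now [ 0.5139 -0.2574  0.2109] F [-1.   0.3 -0.9] 0.0663
```

>>> apply_moves:
  delta_pos:
    - [0.002, 0.031, -0.07]
    - [0.002, 0.031, -0.15]
    - [0.002, 0.031, -0.22]
    - [0.002, 0.031, -0.3]
    - [0.002, 0.031, -0.38]
    - [0.002, 0.031, -0.45]
    - [0.002, 0.031, -0.491]
    - [0.002, 0.031, -0.491]
  dr:
    - [0.15, 0.05, -0.02]
    - [0.33, 0.092, -0.046]
    - [0.33, 0.092, -0.046]
    - [0.33, 0.092, -0.046]
    - [0.33, 0.092, -0.046]
    - [0.33, 0.092, -0.046]
    - [0.33, 0.092, -0.046]
    - [0.33, 0.092, -0.046]
  jaw: [0.72, 0.72, 0.72, 0.72, 0.72, 0.72, 0.72, 0.72]

```text
time: 8.8
tool_pos: [0.5137, -0.2397, 0.0128]
tool_rot: [-3.137, -0.52, 1.637]
contact_force: [-1.1, 0.4, -0.3]
opening: 0.0663
grip_force: 0.0
```

```bash
python3 - <<'E'
from go import *
plan([.5155,-.2543,.031],.064,.52)
im=eyes.read_camera("side"); cv2.imwrite("pics/s3.png",cv2.resize(im[200:480,220:560],None,fx=2,fy=2,interpolation=2)[:,:,::-1])
E
```

```text
pos [ 0.003  -0.013   0.0044] rot [-0.    -0.007 -0.009] ik [-0.77  0.85  1.36  0.35  1.34 -0.99] 0.0 now [ 0.5137 -0.2397  0.0128] F [-1.1  0.4 -0.3] 0.0663
```

View pics/s3.png

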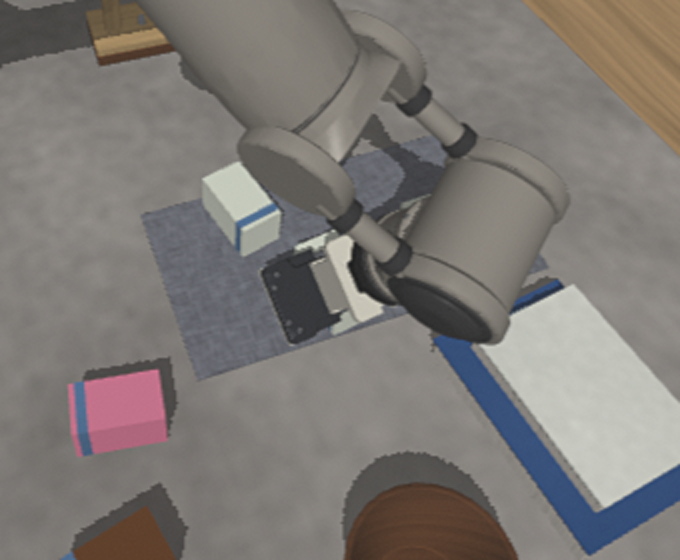

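The gripper straddles the vase with nothing touching. I'll correct by 5 mm, close gently and lift.

>>> apply_moves:
  delta_pos:
    - [0.003, -0.013, 0.004]
    - [0.003, -0.013, 0.004]
    - [0.003, -0.013, 0.004]
    - [0.003, -0.013, 0.004]
    - [0.003, -0.013, 0.004]
    - [0.003, -0.013, 0.004]
    - [0.003, -0.013, 0.004]
    - [0.003, -0.013, 0.004]
  dr:
    - [0, 0, 0]
    - [0, 0, 0]
    - [0, 0, 0]
    - [0, 0, 0]
    - [0, 0, 0]
    - [0, 0, 0]
    - [0, 0, 0]
    - [0, 0, 0]
  jaw: [0.72, 0.72, 0.64, 0.58, 0.54, 0.5, 0.46, 0.45]
  force: 22

```text
time: 9.52
tool_pos: [0.5159, -0.2475, 0.0184]
tool_rot: [3.141, -0.517, 1.637]
contact_force: [-3.9, -0.9, 4.9]
opening: 0.0477
grip_force: 22.0
```

>>> apply_moves:
  delta_pos:
    - [0, 0, 0]
    - [0, 0, 0]
    - [0, 0, 0.03]
    - [0, 0, 0.08]
    - [0, 0, 0.16]
    - [0, 0, 0.25]
    - [0, 0, 0.34]
    - [0, 0, 0.42]
  dr:
    - [0, 0, 0]
    - [0, 0, 0]
    - [0, 0, 0]
    - [0, 0, 0]
    - [0, 0, 0]
    - [0, 0, 0]
    - [0, 0, 0]
    - [0, 0, 0]
  jaw: [0.45, 0.45, 0.45, 0.45, 0.45, 0.45, 0.45, 0.45]

```text
time: 10.18
tool_pos: [0.5167, -0.2473, 0.1884]
tool_rot: [3.139, -0.515, 1.638]
contact_force: [0.2, -0.6, -1.4]
opening: 0.0477
grip_force: 22.0
```

```bash
python3 - <<'E'
from go import *
yw=-.095; bc=np.array([.555,.199])
for x in(.055,-.055,-.135): print(x,(bc+x*np.array([np.cos(yw),np.sin(yw)])).round(4))
P=[.555+.055*np.cos(yw),.199+.055*np.sin(yw)+.004]
plan([P[0],P[1],.165],yw,.52-np.pi/2)
s=telemetry.observe(); print(s["grip_force"])
E
```

```text
0.055 [0.6098 0.1938]
-0.055 [0.5002 0.2042]
-0.135 [0.4206 0.2118]
pos [ 0.2288  1.0717 -0.082 ] rot [-3.135  0.049 -0.257] ik [ 0.53  1.03  0.87 -0.84  1.89  0.63] 0.0 now [ 0.5167 -0.2473  0.1884] F [ 0.2 -0.6 -1.4] 0.0477
21.999428272247314
```

>>> apply_moves:
  delta_pos:
    - [0.01, 0.05, 0.02]
    - [0.02, 0.1, 0.04]
    - [0.03, 0.15, 0.06]
    - [0.04, 0.2, 0.06]
    - [0.057, 0.268, 0.06]
    - [0.057, 0.268, 0.06]
  dr:
    - [-0.16, 0.002, -0.012]
    - [-0.32, 0.005, -0.025]
    - [-0.48, 0.007, -0.038]
    - [-0.64, 0.01, -0.051]
    - [-0.79, 0.012, -0.064]
    - [-0.79, 0.012, -0.064]
  jaw: [0.45, 0.45, 0.45, 0.45, 0.45, 0.45]

```text
time: 10.68
tool_pos: [0.5402, -0.133, 0.2117]
tool_rot: [-3.12, -0.121, 1.604]
contact_force: [-0.2, 0.5, -1.8]
opening: 0.0479
grip_force: 22.0
```

>>> apply_moves:
  delta_pos:
    - [0.01, 0.05, 0]
    - [0.02, 0.1, 0]
    - [0.03, 0.15, 0]
    - [0.04, 0.2, 0]
    - [0.057, 0.268, 0]
    - [0.057, 0.268, 0]
  dr:
    - [-0.16, 0.002, -0.012]
    - [-0.32, 0.005, -0.025]
    - [-0.48, 0.007, -0.038]
    - [-0.64, 0.01, -0.051]
    - [-0.79, 0.012, -0.064]
    - [-0.79, 0.012, -0.064]
  jaw: [0.45, 0.45, 0.45, 0.45, 0.45, 0.45]

```text
time: 11.18
tool_pos: [0.5624, -0.0255, 0.2092]
tool_rot: [-3.107, 0.272, 1.572]
contact_force: [-0.7, 0.4, -2.7]
opening: 0.0477
grip_force: 22.0
```

>>> apply_moves:
  delta_pos:
    - [0.01, 0.05, 0]
    - [0.02, 0.1, 0]
    - [0.03, 0.15, 0]
    - [0.04, 0.2, 0]
    - [0.057, 0.268, 0]
    - [0.057, 0.268, 0]
  dr:
    - [-0.16, 0.002, -0.012]
    - [-0.32, 0.005, -0.025]
    - [-0.48, 0.007, -0.038]
    - [-0.64, 0.01, -0.051]
    - [-0.79, 0.012, -0.064]
    - [-0.79, 0.012, -0.064]
  jaw: [0.45, 0.45, 0.45, 0.45, 0.45, 0.45]

```text
time: 11.68
tool_pos: [0.5844, 0.0805, 0.2061]
tool_rot: [-3.104, 0.668, 1.541]
contact_force: [-2.4, -0.1, -3.1]
opening: 0.0481
grip_force: 22.0
```

```bash
python3 - <<'E'
from go import *
plan([.6098,.1978,.165],-.095,.52-np.pi/2)
print(telemetry.observe()["qpos"].round(2))
E
```

```text
pos [ 0.0595  0.2521 -0.1264] rot [-0.767 -0.001 -0.072] ik [ 0.53  1.03  0.87 -0.84  1.89  0.63] 0.0 now [0.5844 0.0805 0.2061] F [-2.4 -0.1 -3.1] 0.0481
[ 0.32  0.67  1.23 -0.61  1.55  0.47]
```

>>> apply_moves:
  delta_pos:
    - [0.01, 0.05, 0]
    - [0.02, 0.1, 0]
    - [0.04, 0.17, 0]
    - [0.06, 0.252, 0]
    - [0.06, 0.252, 0]
    - [0.06, 0.252, -0.06]
    - [0.06, 0.252, -0.126]
    - [0.06, 0.252, -0.126]
  dr:
    - [-0.16, 0, -0.015]
    - [-0.32, 0, -0.03]
    - [-0.48, 0, -0.05]
    - [-0.64, 0, -0.06]
    - [-0.767, 0, -0.072]
    - [-0.767, 0, -0.072]
    - [-0.767, 0, -0.072]
    - [-0.767, 0, -0.072]
  jaw: [0.45, 0.45, 0.45, 0.45, 0.45, 0.45, 0.45, 0.45]

```text
time: 12.35
tool_pos: [0.6069, 0.1747, 0.1528]
tool_rot: [-3.132, 1.052, 1.48]
contact_force: [-0.7, -0.3, -4.1]
opening: 0.048
grip_force: 22.0
```

```bash
python3 - <<'E'
from go import *
im=eyes.read_camera("side"); cv2.imwrite("pics/s4.png",cv2.resize(im[80:280,230:480],None,fx=3,fy=3,interpolation=2)[:,:,::-1])
plan([.6098,.1978,.165],-.095,.52-np.pi/2)
E
```

```text
pos [ 0.0014  0.0172 -0.0014] rot [ 0.002 -0.002  0.009] ik [ 0.53  1.03  0.87 -0.84  1.89  0.63] 0.0 now [0.6077 0.1745 0.1561] F [-0.1  0.3 -1.3] 0.0479
```

View pics/s4.png

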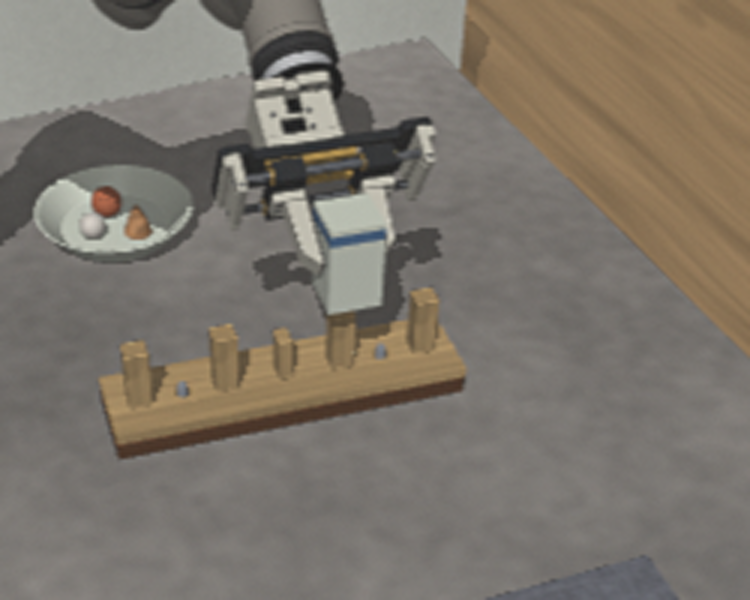

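>>> apply_moves:
  delta_pos:
    - [0.001, 0.017, 0]
    - [0.001, 0.017, 0]
    - [0.001, 0.017, -0.04]
    - [0.001, 0.017, -0.08]
    - [0.001, 0.017, -0.12]
    - [0.001, 0.017, -0.16]
    - [0.001, 0.017, -0.2]
    - [0.001, 0.017, -0.21]
  dr:
    - [0, 0, 0.009]
    - [0, 0, 0.009]
    - [0, 0, 0.009]
    - [0, 0, 0.009]
    - [0, 0, 0.009]
    - [0, 0, 0.009]
    - [0, 0, 0.009]
    - [0, 0, 0.009]
  jaw: [0.45, 0.45, 0.45, 0.45, 0.45, 0.45, 0.45, 0.45]

```text
time: 13.07
tool_pos: [0.6079, 0.1811, 0.0708]
tool_rot: [3.14, 1.053, 1.475]
contact_force: [-0.4, -0.2, -2.5]
opening: 0.048
grip_force: 22.0
```

```bash
python3 - <<'E'
from go import *
plan([.6098,.1978,.070],-.095,.52-np.pi/2)
E
```

```text
pos [ 0.001   0.0008 -0.0256] rot [ 0.004  0.001 -0.001] ik [ 0.53  1.14  0.9  -0.81  1.8   0.73] 0.0 now [0.6079 0.1811 0.0708] F [-0.4 -0.2 -2.5] 0.048
```

>>> apply_moves:
  delta_pos:
    - [0, 0, -0.004]
    - [0, 0, -0.008]
    - [0, 0, -0.012]
    - [0, 0, -0.016]
    - [0, 0, -0.019]
    - [0, 0, -0.022]
    - [0, 0, -0.022]
  dr:
    - [0, 0, 0]
    - [0, 0, 0]
    - [0, 0, 0]
    - [0, 0, 0]
    - [0, 0, 0]
    - [0, 0, 0]
    - [0, 0, 0]
  jaw: [0.45, 0.45, 0.45, 0.45, 0.45, 0.45, 0.45]

```text
time: 13.65
tool_pos: [0.6092, 0.1818, 0.0666]
tool_rot: [3.129, 1.05, 1.465]
contact_force: [-0.3, -0.0, -2.4]
opening: 0.0479
grip_force: 22.0
```

>>> apply_moves:
  delta_pos:
    - [0, 0, -0.002]
    - [0, 0, -0.004]
    - [0, 0, -0.004]
  dr:
    - [0, 0, 0]
    - [0, 0, 0]
    - [0, 0, 0]
  jaw: [0.45, 0.45, 0.45]

```text
time: 13.9
tool_pos: [0.6093, 0.1819, 0.0655]
tool_rot: [3.128, 1.05, 1.464]
contact_force: [0.6, -0.4, 1.3]
opening: 0.0478
grip_force: 22.0
```

```bash
python3 - <<'E'
from go import *
s=telemetry.observe(); print(s["qpos"].round(3),s["joint_efforts"].round(1),s["torque"].round(2))
im=eyes.read_camera("side"); cv2.imwrite("pics/s5.png",cv2.resize(im[80:280,230:480],None,fx=3,fy=3,interpolation=2)[:,:,::-1])
plan([.6098,.1978,.070],-.095,.52-np.pi/2)
E
```

```text
[ 0.526  1.137  0.899 -0.813  1.798  0.733] [ -0.4 -70.  -19.8  -2.9   2.5   0. ] [ 0.46  0.08 -0.05]
pos [-0.0026 -0.0012 -0.0123] rot [ 0.001  0.014 -0.001] ik [ 0.53  1.14  0.9  -0.81  1.8   0.73] 0.0 now [0.6093 0.1819 0.0655] F [-0.1  0.4  0.4] 0.0476
```

View pics/s5.png

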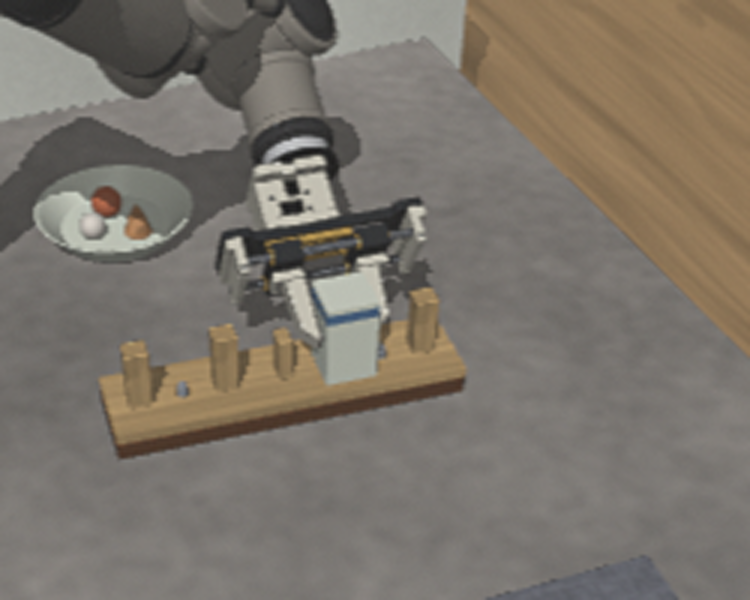

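```bash
python3 - <<'E'
from go import *
s=telemetry.observe(); print(kin.fk(s["qpos"],kin.K)[0])
c,sn=np.cos(-.095),np.sin(-.095)
for z in(.028,.034,.112,.118):
    Q=[[.6098+c*a-sn*b,.1938+sn*a+c*b,z] for a,b in((-.024,-.024),(.024,-.024))]; print(z,((proj("side",Q)-[230,80])*3).round(0).tolist())
for x in(-.165,.165):
    print(((proj("side",[[.555+c*x+sn*.042,.199+sn*x-c*.042,.028]])-[230,80])*3).round(0))
E
```

```text
[0.60926927 0.18185308 0.0654898 ]
0.028 [[323.0, 382.0], [372.0, 373.0]]
0.034 [[323.0, 377.0], [373.0, 368.0]]
0.112 [[324.0, 309.0], [376.0, 299.0]]
0.118 [[324.0, 303.0], [377.0, 294.0]]
[[116. 437.]]
[[467. 368.]]
```

>>> apply_moves:
  delta_pos:
    - [0, 0, 0]
    - [0, 0, 0]
    - [0, 0, 0]
    - [0, 0, 0]
  dr:
    - [0, 0, 0]
    - [0, 0, 0]
    - [0, 0, 0]
    - [0, 0, 0]
  jaw: [0.54, 0.58, 0.58, 0.58]

```text
time: 14.28
tool_pos: [0.6092, 0.1817, 0.0649]
tool_rot: [3.129, 1.05, 1.466]
contact_force: [1.1, 0.1, 0.2]
opening: 0.0529
grip_force: 0.0
```

>>> apply_moves:
  delta_pos:
    - [0.002, 0.022, 0.012]
    - [0.005, 0.054, 0.031]
    - [0.01, 0.108, 0.062]
    - [0.015, 0.162, 0.093]
    - [0.021, 0.216, 0.124]
    - [0.021, 0.216, 0.2]
    - [0.021, 0.216, 0.3]
    - [0.021, 0.216, 0.4]
  dr:
    - [0, 0, 0]
    - [0, 0, 0]
    - [0, 0, 0]
    - [0, 0, 0]
    - [0, 0, 0]
    - [0, 0, 0]
    - [0, 0, 0]
    - [0, 0, 0]
  jaw: [0.58, 0.58, 0.58, 0.58, 0.58, 0.58, 0.72, 0.72]

```text
time: 14.95
tool_pos: [0.6171, 0.2685, 0.2248]
tool_rot: [3.135, 1.052, 1.471]
contact_force: [1.3, 0.7, -0.0]
opening: 0.0624
grip_force: 0.0
```

```bash
python3 - <<'E'
from go import *
ims={n:eyes.read_camera(n) for n in CAM}
for n in CAM: cv2.imwrite(f"pics/{n}6.png",ims[n][:,:,::-1])
PARTS["up"]=([box(0,0,.024,.024,0,.084)],.028)
for k,p in {"v0":[.6427,-.2494,-.033],"v2":[.4624,-.1315,.17]}.items():
  print(k,[(a.round(4),b) for a,b in (fit("vase",p,{n:ims[n] for n in s}) for s in(["top"],["side"]))])
v=ims["side"][80:280,230:480]
cv2.imwrite("pics/s6.png",cv2.resize(v,None,fx=3,fy=3,interpolation=2)[:,:,::-1])
plan([.6427,-.2494,.17],-.033,.52)
E
```

```text
v0 [(array([ 0.6436, -0.2513, -0.0297]), np.float32(32.61328)), (array([ 0.6418, -0.2484, -0.0408]), np.float32(18.617188))]
v2 [(array([ 0.4637, -0.1328,  0.1753]), np.float32(14.140625)), (array([ 0.4613, -0.1299,  0.1686]), np.float32(19.410156))]
pos [ 0.0612 -1.272  -0.1988] rot [ 3.121 -0.172  0.127] ik [-0.66  0.87  0.91  0.42  1.68 -0.65] 0.0 now [0.6185 0.2688 0.233 ] F [ 0.5 -0.6  0.7] 0.0655
```

View pics/s6.png

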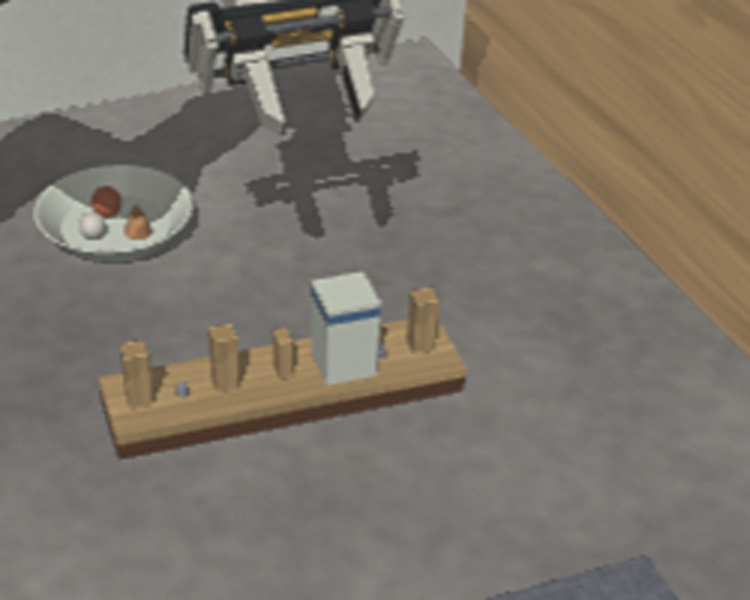

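>>> apply_moves:
  delta_pos:
    - [0.003, -0.06, 0]
    - [0.006, -0.12, 0]
    - [0.009, -0.18, 0]
    - [0.012, -0.24, 0]
    - [0.015, -0.318, 0]
    - [0.015, -0.318, 0]
  dr:
    - [0.16, -0.009, 0.006]
    - [0.32, -0.018, 0.012]
    - [0.48, -0.027, 0.018]
    - [0.64, -0.035, 0.025]
    - [0.78, -0.043, 0.032]
    - [0.78, -0.043, 0.032]
  jaw: [0.72, 0.72, 0.72, 0.72, 0.72, 0.72]

```text
time: 15.55
tool_pos: [0.6239, 0.1341, 0.2283]
tool_rot: [-3.139, 0.657, 1.487]
contact_force: [-0.6, 0.2, 0.2]
opening: 0.066
grip_force: 0.0
```

>>> apply_moves:
  delta_pos:
    - [0.003, -0.06, 0]
    - [0.006, -0.12, 0]
    - [0.009, -0.18, 0]
    - [0.012, -0.24, 0]
    - [0.015, -0.318, 0]
    - [0.015, -0.318, 0]
  dr:
    - [0.16, -0.009, 0.006]
    - [0.32, -0.018, 0.012]
    - [0.48, -0.027, 0.018]
    - [0.64, -0.035, 0.025]
    - [0.78, -0.043, 0.032]
    - [0.78, -0.043, 0.032]
  jaw: [0.72, 0.72, 0.72, 0.72, 0.72, 0.72]

```text
time: 16.05
tool_pos: [0.6298, 0.0057, 0.2267]
tool_rot: [-3.133, 0.269, 1.506]
contact_force: [1.4, 0.0, 0.1]
opening: 0.0662
grip_force: 0.0
```

>>> apply_moves:
  delta_pos:
    - [0.003, -0.06, 0]
    - [0.006, -0.12, 0]
    - [0.009, -0.18, 0]
    - [0.012, -0.24, 0]
    - [0.015, -0.318, 0]
    - [0.015, -0.318, 0]
  dr:
    - [0.16, -0.009, 0.006]
    - [0.32, -0.018, 0.012]
    - [0.48, -0.027, 0.018]
    - [0.64, -0.035, 0.025]
    - [0.78, -0.043, 0.032]
    - [0.78, -0.043, 0.032]
  jaw: [0.72, 0.72, 0.72, 0.72, 0.72, 0.72]

```text
time: 16.55
tool_pos: [0.6348, -0.122, 0.224]
tool_rot: [-3.132, -0.121, 1.522]
contact_force: [-0.5, 0.3, -0.3]
opening: 0.0661
grip_force: 0.0
```

>>> apply_moves:
  delta_pos:
    - [0.003, -0.06, 0]
    - [0.006, -0.12, 0]
    - [0.009, -0.18, 0]
    - [0.012, -0.24, 0]
    - [0.015, -0.318, 0]
    - [0.015, -0.318, 0]
  dr:
    - [0.16, -0.009, 0.006]
    - [0.32, -0.018, 0.012]
    - [0.48, -0.027, 0.018]
    - [0.64, -0.035, 0.025]
    - [0.78, -0.043, 0.032]
    - [0.78, -0.043, 0.032]
  jaw: [0.72, 0.72, 0.72, 0.72, 0.72, 0.72]

```text
time: 17.05
tool_pos: [0.6395, -0.2483, 0.2194]
tool_rot: [-3.135, -0.516, 1.538]
contact_force: [1.3, -0.0, -1.1]
opening: 0.0662
grip_force: 0.0
```

```bash
python3 - <<'E'
from go import *
plan([.6427,-.2497,.031],-.035,.52)
E
```

```text
pos [ 0.0089  0.0201 -0.5121] rot [ 0.008 -0.012 -0.011] ik [-0.66  1.    1.02  0.42  1.46 -0.74] 0.0 now [ 0.6395 -0.2483  0.2194] F [ 1.3 -0.  -1.1] 0.0662
```

>>> apply_moves:
  delta_pos:
    - [0.009, 0.018, -0.07]
    - [0.009, 0.018, -0.15]
    - [0.009, 0.018, -0.22]
    - [0.009, 0.018, -0.3]
    - [0.009, 0.018, -0.38]
    - [0.009, 0.018, -0.45]
    - [0.009, 0.018, -0.5]
    - [0.009, 0.018, -0.5]
  dr:
    - [0, -0.012, -0.011]
    - [0, -0.012, -0.011]
    - [0, -0.012, -0.011]
    - [0, -0.012, -0.011]
    - [0, -0.012, -0.011]
    - [0, -0.012, -0.011]
    - [0, -0.012, -0.011]
    - [0, -0.012, -0.011]
  jaw: [0.72, 0.72, 0.72, 0.72, 0.72, 0.72, 0.72, 0.72]

```text
time: 17.72
tool_pos: [0.6425, -0.2313, 0.0193]
tool_rot: [-3.139, -0.516, 1.544]
contact_force: [-1.5, -0.0, -0.6]
opening: 0.0662
grip_force: 0.0
```

```bash
python3 - <<'E'
from go import *
eyes.read_camera("side")
plan([.6427,-.2497,.031],-.035,.52)
E
```

```text
pos [-0.0018 -0.0205 -0.0194] rot [ 0.011  0.003 -0.019] ik [-0.66  1.    1.02  0.42  1.46 -0.74] 0.0 now [ 0.6438 -0.2321  0.0223] F [ 0.4 -0.   0. ] 0.0659
```

>>> apply_moves:
  delta_pos:
    - [-0.002, -0.02, -0.018]
    - [-0.002, -0.02, -0.018]
    - [-0.002, -0.02, -0.018]
    - [-0.002, -0.02, -0.018]
    - [-0.002, -0.02, -0.018]
    - [-0.002, -0.02, -0.018]
    - [-0.002, -0.02, -0.018]
    - [-0.002, -0.02, -0.018]
  dr:
    - [0, 0, -0.015]
    - [0, 0, -0.015]
    - [0, 0, -0.015]
    - [0, 0, -0.015]
    - [0, 0, -0.015]
    - [0, 0, -0.015]
    - [0, 0, -0.015]
    - [0, 0, -0.015]
  jaw: [0.72, 0.72, 0.64, 0.58, 0.54, 0.5, 0.46, 0.45]
  force: 22

```text
time: 18.43
tool_pos: [0.6441, -0.2415, 0.0187]
tool_rot: [3.134, -0.512, 1.542]
contact_force: [-4.0, -0.7, 6.2]
opening: 0.0479
grip_force: 22.0
```

>>> apply_moves:
  delta_pos:
    - [0, 0, 0]
    - [0, 0, 0]
    - [0, 0, 0.03]
    - [0, 0, 0.08]
    - [0, 0, 0.16]
    - [0, 0, 0.25]
    - [0, 0, 0.34]
    - [0, 0, 0.46]
  dr:
    - [0, 0, 0]
    - [0, 0, 0]
    - [0, 0, 0]
    - [0, 0, 0]
    - [0, 0, 0]
    - [0, 0, 0]
    - [0, 0, 0]
    - [0, 0, 0]
  jaw: [0.45, 0.45, 0.45, 0.45, 0.45, 0.45, 0.45, 0.45]

```text
time: 19.1
tool_pos: [0.6441, -0.2409, 0.1964]
tool_rot: [3.135, -0.513, 1.541]
contact_force: [0.2, -1.7, -1.9]
opening: 0.0479
grip_force: 22.0
```

```bash
python3 - <<'E'
from go import *
plan([.5002,.2082,.17],-.095,.52-np.pi/2)
E
```

```text
pos [-0.3636  1.0818 -0.0895] rot [-3.12   0.21  -0.106] ik [ 0.62  0.88  1.2  -0.75  1.82  0.82] 0.0 now [ 0.6441 -0.2409  0.1964] F [ 0.2 -1.7 -1.9] 0.0479
```

>>> apply_moves:
  delta_pos:
    - [-0.02, 0.05, 0.02]
    - [-0.04, 0.1, 0.04]
    - [-0.06, 0.15, 0.06]
    - [-0.08, 0.2, 0.07]
    - [-0.091, 0.27, 0.07]
    - [-0.091, 0.27, 0.07]
  dr:
    - [-0.16, 0.01, -0.005]
    - [-0.32, 0.02, -0.01]
    - [-0.48, 0.03, -0.016]
    - [-0.64, 0.04, -0.022]
    - [-0.78, 0.052, -0.027]
    - [-0.78, 0.052, -0.027]
  jaw: [0.45, 0.45, 0.45, 0.45, 0.45, 0.45]

```text
time: 19.6
tool_pos: [0.6078, -0.126, 0.2262]
tool_rot: [-3.141, -0.12, 1.531]
contact_force: [1.1, 0.7, -1.1]
opening: 0.0477
grip_force: 22.0
```

>>> apply_moves:
  delta_pos:
    - [-0.02, 0.05, 0]
    - [-0.04, 0.1, 0]
    - [-0.06, 0.15, 0]
    - [-0.08, 0.2, 0]
    - [-0.091, 0.27, 0]
    - [-0.091, 0.27, 0]
  dr:
    - [-0.16, 0.01, -0.005]
    - [-0.32, 0.02, -0.01]
    - [-0.48, 0.03, -0.016]
    - [-0.64, 0.04, -0.022]
    - [-0.78, 0.052, -0.027]
    - [-0.78, 0.052, -0.027]
  jaw: [0.45, 0.45, 0.45, 0.45, 0.45, 0.45]

```text
time: 20.1
tool_pos: [0.5706, -0.018, 0.2232]
tool_rot: [-3.132, 0.269, 1.518]
contact_force: [-0.3, 0.4, -2.2]
opening: 0.0485
grip_force: 22.0
```

>>> apply_moves:
  delta_pos:
    - [-0.02, 0.05, 0]
    - [-0.04, 0.1, 0]
    - [-0.06, 0.15, 0]
    - [-0.08, 0.2, 0]
    - [-0.091, 0.27, 0]
    - [-0.091, 0.27, 0]
  dr:
    - [-0.16, 0.01, -0.005]
    - [-0.32, 0.02, -0.01]
    - [-0.48, 0.03, -0.016]
    - [-0.64, 0.04, -0.022]
    - [-0.78, 0.052, -0.027]
    - [-0.78, 0.052, -0.027]
  jaw: [0.45, 0.45, 0.45, 0.45, 0.45, 0.45]

```text
time: 20.6
tool_pos: [0.5338, 0.0888, 0.2212]
tool_rot: [-3.129, 0.661, 1.506]
contact_force: [-1.1, -0.5, -1.6]
opening: 0.0479
grip_force: 22.0
```

```bash
python3 - <<'E'
from go import *
plan([.5002,.2082,.17],-.095,.52-np.pi/2)
E
```

```text
pos [-0.088   0.2574 -0.1515] rot [-0.779  0.045 -0.04 ] ik [ 0.62  0.88  1.2  -0.75  1.82  0.82] 0.0 now [0.5338 0.0888 0.2212] F [-1.1 -0.5 -1.6] 0.0479
```

>>> apply_moves:
  delta_pos:
    - [-0.02, 0.06, 0]
    - [-0.04, 0.12, 0]
    - [-0.06, 0.18, 0]
    - [-0.088, 0.27, 0]
    - [-0.088, 0.27, 0]
    - [-0.088, 0.27, -0.06]
    - [-0.088, 0.27, -0.12]
    - [-0.088, 0.27, -0.15]
  dr:
    - [-0.16, 0.01, -0.01]
    - [-0.32, 0.02, -0.02]
    - [-0.48, 0.03, -0.03]
    - [-0.64, 0.04, -0.04]
    - [-0.779, 0.045, -0.04]
    - [-0.779, 0.045, -0.04]
    - [-0.779, 0.045, -0.04]
    - [-0.779, 0.045, -0.04]
  jaw: [0.45, 0.45, 0.45, 0.45, 0.45, 0.45, 0.45, 0.45]

```text
time: 21.27
tool_pos: [0.4992, 0.1909, 0.1601]
tool_rot: [3.138, 1.05, 1.469]
contact_force: [0.2, -0.2, -2.6]
opening: 0.0478
grip_force: 22.0
```

>>> apply_moves:
  delta_pos:
    - [0, 0, 0]
    - [0, 0, 0]
  dr:
    - [0, 0, 0]
    - [0, 0, 0]
  jaw: [0.45, 0.45]

```text
time: 21.43
tool_pos: [0.5002, 0.1903, 0.1636]
tool_rot: [3.131, 1.05, 1.462]
contact_force: [-0.1, 0.1, -1.9]
opening: 0.0477
grip_force: 22.0
```

```bash
python3 - <<'E'
from go import *
im=eyes.read_camera("side"); cv2.imwrite("pics/s7.png",cv2.resize(im[80:280,230:480],None,fx=3,fy=3,interpolation=2)[:,:,::-1])
plan([.5002,.2082,.075],-.095,.52-np.pi/2)
E
```

```text
pos [-0.0046  0.0033 -0.2473] rot [-0.002  0.014  0.01 ] ik [ 0.62  1.01  1.23 -0.73  1.71  0.92] 0.0 now [0.5005 0.1905 0.1645] F [ 0.3 -0.  -0.8] 0.048
```

View pics/s7.png

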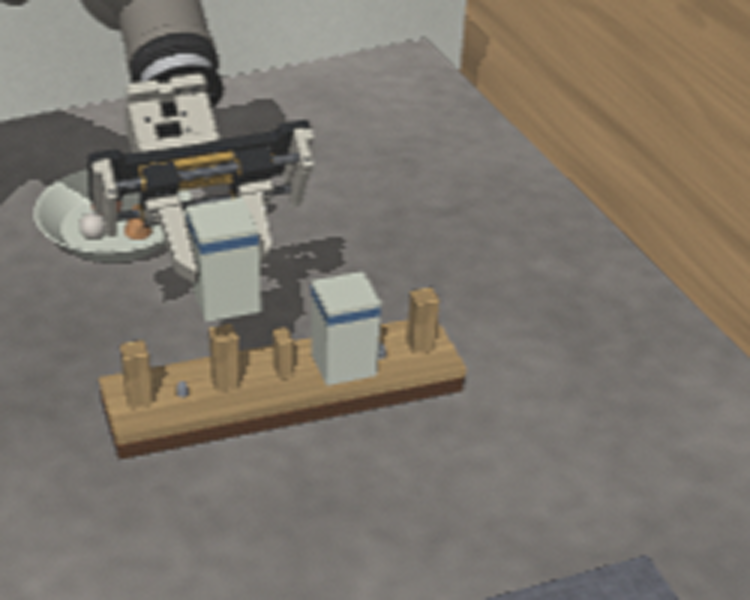

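>>> apply_moves:
  delta_pos:
    - [-0.005, 0.003, 0]
    - [-0.005, 0.003, -0.03]
    - [-0.005, 0.003, -0.07]
    - [-0.005, 0.003, -0.11]
    - [-0.005, 0.003, -0.15]
    - [-0.005, 0.003, -0.19]
    - [-0.005, 0.003, -0.21]
    - [-0.005, 0.003, -0.218]
  dr:
    - [0, 0.014, 0.01]
    - [0, 0.014, 0.01]
    - [0, 0.014, 0.01]
    - [0, 0.014, 0.01]
    - [0, 0.014, 0.01]
    - [0, 0.014, 0.01]
    - [0, 0.014, 0.01]
    - [0, 0.014, 0.01]
  jaw: [0.45, 0.45, 0.45, 0.45, 0.45, 0.45, 0.45, 0.45]

```text
time: 22.15
tool_pos: [0.4973, 0.1913, 0.0737]
tool_rot: [-3.133, 1.053, 1.484]
contact_force: [0.4, -0.1, -1.8]
opening: 0.0479
grip_force: 22.0
```

>>> apply_moves:
  delta_pos:
    - [0, 0, -0.004]
    - [0, 0, -0.008]
    - [0, 0, -0.012]
    - [0, 0, -0.016]
    - [0, 0, -0.016]
  dr:
    - [0, 0, 0]
    - [0, 0, 0]
    - [0, 0, 0]
    - [0, 0, 0]
    - [0, 0, 0]
  jaw: [0.45, 0.45, 0.45, 0.45, 0.45]

```text
time: 22.57
tool_pos: [0.4981, 0.1919, 0.07]
tool_rot: [-3.141, 1.051, 1.477]
contact_force: [0.7, -0.7, -1.8]
opening: 0.0481
grip_force: 22.0
```

>>> apply_moves:
  delta_pos:
    - [0, 0, -0.003]
    - [0, 0, -0.006]
    - [0, 0, -0.006]
  dr:
    - [0, 0, 0]
    - [0, 0, 0]
    - [0, 0, 0]
  jaw: [0.45, 0.45, 0.45]

```text
time: 22.82
tool_pos: [0.4979, 0.1918, 0.0673]
tool_rot: [-3.139, 1.051, 1.478]
contact_force: [0.2, -0.1, -2.0]
opening: 0.0476
grip_force: 22.0
```

```bash
python3 - <<'E'
from go import *
plan([.5002,.2082,.070],-.095,.52-np.pi/2)
E
```

```text
pos [ 0.0018  0.0001 -0.0169] rot [ 0.    -0.002 -0.001] ik [ 0.62  1.01  1.23 -0.72  1.71  0.93] 0.0 now [0.4979 0.1918 0.0673] F [ 0.2 -0.1 -2. ] 0.0476
```

>>> apply_moves:
  delta_pos:
    - [0, 0, -0.002]
    - [0, 0, -0.004]
    - [0, 0, -0.006]
    - [0, 0, -0.008]
    - [0, 0, -0.008]
  dr:
    - [0, 0, 0]
    - [0, 0, 0]
    - [0, 0, 0]
    - [0, 0, 0]
    - [0, 0, 0]
  jaw: [0.45, 0.45, 0.45, 0.45, 0.45]

```text
time: 23.23
tool_pos: [0.498, 0.1918, 0.064]
tool_rot: [-3.139, 1.051, 1.479]
contact_force: [-0.2, 0.3, -2.2]
opening: 0.0482
grip_force: 22.0
```

>>> apply_moves:
  delta_pos:
    - [0, 0, -0.002]
    - [0, 0, -0.004]
    - [0, 0, -0.004]
  dr:
    - [0, 0, 0]
    - [0, 0, 0]
    - [0, 0, 0]
  jaw: [0.45, 0.45, 0.45]

```text
time: 23.48
tool_pos: [0.498, 0.1918, 0.0638]
tool_rot: [-3.141, 1.052, 1.477]
contact_force: [-0.2, 2.2, 5.2]
opening: 0.0481
grip_force: 22.0
```

Contact: the vertical force changed by about 7 N. I'll release and retreat.

>>> apply_moves:
  delta_pos:
    - [0, 0, 0.002]
    - [0, 0, 0.002]
    - [0, 0, 0.002]
    - [0, 0, 0.002]
  dr:
    - [0, 0, 0]
    - [0, 0, 0]
    - [0, 0, 0]
    - [0, 0, 0]
  jaw: [0.54, 0.58, 0.58, 0.58]

```text
time: 23.82
tool_pos: [0.498, 0.1917, 0.0633]
tool_rot: [-3.139, 1.051, 1.478]
contact_force: [0.2, 0.1, 0.7]
opening: 0.0532
grip_force: 0.0
```

>>> apply_moves:
  delta_pos:
    - [0.002, 0.022, 0.012]
    - [0.005, 0.054, 0.031]
    - [0.01, 0.108, 0.062]
    - [0.015, 0.162, 0.093]
    - [0.021, 0.216, 0.124]
    - [0.021, 0.216, 0.2]
    - [0.021, 0.216, 0.3]
    - [0.021, 0.216, 0.4]
  dr:
    - [0, 0, 0]
    - [0, 0, 0]
    - [0, 0, 0]
    - [0, 0, 0]
    - [0, 0, 0]
    - [0, 0, 0]
    - [0, 0, 0]
    - [0, 0, 0]
  jaw: [0.58, 0.58, 0.58, 0.58, 0.58, 0.58, 0.72, 0.72]

```text
time: 24.48
tool_pos: [0.5057, 0.279, 0.2241]
tool_rot: [-3.135, 1.052, 1.483]
contact_force: [0.8, 0.1, 0.0]
opening: 0.0625
grip_force: 0.0
```

```bash
python3 - <<'E'
from go import *
ims={n:eyes.read_camera(n) for n in CAM}
for n in CAM: cv2.imwrite(f"pics/{n}8.png",ims[n][:,:,::-1])
print([(a.round(4),b) for a,b in (fit("vase",[.4624,-.1315,.17],{n:ims[n]}) for n in CAM)])
PARTS["vaseup"]=([box(0,0,.024,.024,0,.084)],.028)
for x in([.6098,.1938,-.095],[.5002,.2042,-.095]): a,b=fit("vaseup",x,{"side":ims["side"]}); print("placed",a.round(4),b)
plan([.4624,-.1315,.17],.172,.52)
E
```

```text
[(array([ 0.4637, -0.1329,  0.1756]), np.float32(13.9375)), (array([ 0.4612, -0.1299,  0.1703]), np.float32(13.707031))]
placed [ 0.6126  0.1914 -0.1276] 15.7578125
placed [ 0.5005  0.2013 -0.1291] 19.703125
pos [-0.1166 -1.0049 -0.1925] rot [3.131 0.136 0.434] ik [-0.65  0.52  1.58  0.35  1.45 -0.94] 0.0 now [0.5074 0.2798 0.2305] F [ 0.8 -0.3  0.4] 0.0654
```

>>> apply_moves:
  delta_pos:
    - [-0.006, -0.05, 0]
    - [-0.012, -0.1, 0]
    - [-0.018, -0.15, 0]
    - [-0.024, -0.2, 0]
    - [-0.029, -0.251, 0]
    - [-0.029, -0.251, 0]
  dr:
    - [0.16, 0.007, 0.022]
    - [0.32, 0.014, 0.044]
    - [0.48, 0.021, 0.066]
    - [0.64, 0.028, 0.088]
    - [0.783, 0.034, 0.108]
    - [0.783, 0.034, 0.108]
  jaw: [0.72, 0.72, 0.72, 0.72, 0.72, 0.72]

```text
time: 25.08
tool_pos: [0.4947, 0.1744, 0.2261]
tool_rot: [-3.091, 0.657, 1.567]
contact_force: [1.3, 0.0, 1.1]
opening: 0.066
grip_force: 0.0
```

>>> apply_moves:
  delta_pos:
    - [-0.006, -0.05, 0]
    - [-0.012, -0.1, 0]
    - [-0.018, -0.15, 0]
    - [-0.024, -0.2, 0]
    - [-0.029, -0.251, 0]
    - [-0.029, -0.251, 0]
  dr:
    - [0.16, 0.007, 0.022]
    - [0.32, 0.014, 0.044]
    - [0.48, 0.021, 0.066]
    - [0.64, 0.028, 0.088]
    - [0.783, 0.034, 0.108]
    - [0.783, 0.034, 0.108]
  jaw: [0.72, 0.72, 0.72, 0.72, 0.72, 0.72]

```text
time: 25.58
tool_pos: [0.4834, 0.0736, 0.2247]
tool_rot: [-3.083, 0.267, 1.626]
contact_force: [0.4, -0.2, 0.5]
opening: 0.0662
grip_force: 0.0
```

>>> apply_moves:
  delta_pos:
    - [-0.006, -0.05, 0]
    - [-0.012, -0.1, 0]
    - [-0.018, -0.15, 0]
    - [-0.024, -0.2, 0]
    - [-0.029, -0.251, 0]
    - [-0.029, -0.251, 0]
  dr:
    - [0.16, 0.007, 0.022]
    - [0.32, 0.014, 0.044]
    - [0.48, 0.021, 0.066]
    - [0.64, 0.028, 0.088]
    - [0.783, 0.034, 0.108]
    - [0.783, 0.034, 0.108]
  jaw: [0.72, 0.72, 0.72, 0.72, 0.72, 0.72]

```text
time: 26.08
tool_pos: [0.472, -0.0273, 0.223]
tool_rot: [-3.097, -0.124, 1.679]
contact_force: [0.8, -0.1, 0.4]
opening: 0.0661
grip_force: 0.0
```

>>> apply_moves:
  delta_pos:
    - [-0.006, -0.05, 0]
    - [-0.012, -0.1, 0]
    - [-0.018, -0.15, 0]
    - [-0.024, -0.2, 0]
    - [-0.029, -0.251, 0]
    - [-0.029, -0.251, 0]
    - [-0.029, -0.251, 0]
  dr:
    - [0.16, 0.007, 0.022]
    - [0.32, 0.014, 0.044]
    - [0.48, 0.021, 0.066]
    - [0.64, 0.028, 0.088]
    - [0.783, 0.034, 0.108]
    - [0.783, 0.034, 0.108]
    - [0.783, 0.034, 0.108]
  jaw: [0.72, 0.72, 0.72, 0.72, 0.72, 0.72, 0.72]

```text
time: 26.67
tool_pos: [0.4603, -0.124, 0.2222]
tool_rot: [-3.137, -0.514, 1.749]
contact_force: [-0.8, 0.4, -0.0]
opening: 0.066
grip_force: 0.0
```

```bash
python3 - <<'E'
from go import *
plan([.4624,-.1315,.031],.172,.52)
E
```

```text
pos [ 0.0013  0.0046 -0.5192] rot [ 0.014 -0.005 -0.016] ik [-0.65  0.72  1.68  0.38  1.16 -1.05] 0.0 now [ 0.4603 -0.124   0.2222] F [-0.8  0.4 -0. ] 0.066
```

>>> apply_moves:
  delta_pos:
    - [0.001, 0.003, -0.07]
    - [0.001, 0.003, -0.15]
    - [0.001, 0.003, -0.22]
    - [0.001, 0.003, -0.3]
    - [0.001, 0.003, -0.38]
    - [0.001, 0.003, -0.45]
    - [0.001, 0.003, -0.505]
    - [0.001, 0.003, -0.505]
  dr:
    - [0.014, 0, -0.016]
    - [0.014, 0, -0.016]
    - [0.014, 0, -0.016]
    - [0.014, 0, -0.016]
    - [0.014, 0, -0.016]
    - [0.014, 0, -0.016]
    - [0.014, 0, -0.016]
    - [0.014, 0, -0.016]
  jaw: [0.72, 0.72, 0.72, 0.72, 0.72, 0.72, 0.72, 0.72]

```text
time: 27.33
tool_pos: [0.4589, -0.119, 0.0184]
tool_rot: [-3.136, -0.523, 1.745]
contact_force: [-0.4, 0.7, 0.6]
opening: 0.0662
grip_force: 0.0
```

>>> apply_moves:
  delta_pos:
    - [0, 0, 0]
    - [0, 0, 0]
  dr:
    - [0, 0, 0]
    - [0, 0, 0]
  jaw: [0.72, 0.72]

```text
time: 27.5
tool_pos: [0.4613, -0.1215, 0.0227]
tool_rot: [3.14, -0.518, 1.747]
contact_force: [-0.0, -0.6, 0.0]
opening: 0.066
grip_force: 0.0
```

```bash
python3 - <<'E'
from go import *
plan([.4624,-.1315,.031],.172,.52)
E
```

```text
pos [-0.0013 -0.0016 -0.0204] rot [ 0.004  0.004 -0.007] ik [-0.65  0.72  1.68  0.38  1.16 -1.05] 0.0 now [ 0.4613 -0.1215  0.0227] F [-0.  -0.6  0. ] 0.066
```

>>> apply_moves:
  delta_pos:
    - [-0.001, -0.002, -0.019]
    - [-0.001, -0.002, -0.019]
    - [-0.001, -0.002, -0.019]
    - [-0.001, -0.002, -0.019]
    - [-0.001, -0.002, -0.019]
    - [-0.001, -0.002, -0.019]
    - [-0.001, -0.002, -0.019]
    - [-0.001, -0.002, -0.019]
  dr:
    - [0, 0, 0]
    - [0, 0, 0]
    - [0, 0, 0]
    - [0, 0, 0]
    - [0, 0, 0]
    - [0, 0, 0]
    - [0, 0, 0]
    - [0, 0, 0]
  jaw: [0.72, 0.72, 0.64, 0.58, 0.54, 0.5, 0.46, 0.45]
  force: 22

```text
time: 28.17
tool_pos: [0.46, -0.1232, 0.0141]
tool_rot: [3.141, -0.519, 1.745]
contact_force: [-0.7, -1.4, 2.7]
opening: 0.0479
grip_force: 22.0
```

>>> apply_moves:
  delta_pos:
    - [0, 0, 0]
    - [0, 0, 0]
    - [0, 0, 0.03]
    - [0, 0, 0.08]
    - [0, 0, 0.16]
    - [0, 0, 0.25]
    - [0, 0, 0.34]
    - [0, 0, 0.46]
  dr:
    - [0, 0, 0]
    - [0, 0, 0]
    - [0, 0, 0]
    - [0, 0, 0]
    - [0, 0, 0]
    - [0, 0, 0]
    - [0, 0, 0]
    - [0, 0, 0]
  jaw: [0.45, 0.45, 0.45, 0.45, 0.45, 0.45, 0.45, 0.45]

```text
time: 28.83
tool_pos: [0.4592, -0.1225, 0.1928]
tool_rot: [-3.141, -0.52, 1.744]
contact_force: [1.8, -0.6, -2.8]
opening: 0.048
grip_force: 22.0
```

```bash
python3 - <<'E'
from go import *
plan([.4206,.2158,.18],-.095,.52-np.pi/2)
E
```

```text
pos [-0.1004  0.8047 -0.0556] rot [-3.147 -0.125 -0.42 ] ik [ 0.7   0.79  1.38 -0.68  1.81  0.93] 0.0 now [ 0.4592 -0.1225  0.1928] F [ 1.8 -0.6 -2.8] 0.048
```

>>> apply_moves:
  delta_pos:
    - [-0.005, 0.04, 0.02]
    - [-0.01, 0.08, 0.04]
    - [-0.015, 0.12, 0.06]
    - [-0.02, 0.16, 0.08]
    - [-0.025, 0.2, 0.08]
    - [-0.025, 0.2, 0.08]
  dr:
    - [-0.16, -0.006, -0.021]
    - [-0.32, -0.012, -0.042]
    - [-0.48, -0.018, -0.063]
    - [-0.64, -0.025, -0.084]
    - [-0.787, -0.031, -0.105]
    - [-0.787, -0.031, -0.105]
  jaw: [0.45, 0.45, 0.45, 0.45, 0.45, 0.45]

```text
time: 29.33
tool_pos: [0.4491, -0.0388, 0.2252]
tool_rot: [-3.103, -0.125, 1.683]
contact_force: [-1.1, 1.7, -1.8]
opening: 0.0481
grip_force: 22.0
```

>>> apply_moves:
  delta_pos:
    - [-0.005, 0.04, 0]
    - [-0.01, 0.08, 0]
    - [-0.015, 0.12, 0]
    - [-0.02, 0.16, 0]
    - [-0.025, 0.2, 0]
    - [-0.025, 0.2, 0]
  dr:
    - [-0.16, -0.006, -0.021]
    - [-0.32, -0.012, -0.042]
    - [-0.48, -0.018, -0.063]
    - [-0.64, -0.025, -0.084]
    - [-0.787, -0.031, -0.105]
    - [-0.787, -0.031, -0.105]
  jaw: [0.45, 0.45, 0.45, 0.45, 0.45, 0.45]

```text
time: 29.83
tool_pos: [0.4389, 0.0409, 0.223]
tool_rot: [-3.083, 0.267, 1.631]
contact_force: [-0.7, -0.1, -2.1]
opening: 0.0483
grip_force: 22.0
```

>>> apply_moves:
  delta_pos:
    - [-0.005, 0.04, 0]
    - [-0.01, 0.08, 0]
    - [-0.015, 0.12, 0]
    - [-0.02, 0.16, 0]
    - [-0.025, 0.2, 0]
    - [-0.025, 0.2, 0]
  dr:
    - [-0.16, -0.006, -0.021]
    - [-0.32, -0.012, -0.042]
    - [-0.48, -0.018, -0.063]
    - [-0.64, -0.025, -0.084]
    - [-0.787, -0.031, -0.105]
    - [-0.787, -0.031, -0.105]
  jaw: [0.45, 0.45, 0.45, 0.45, 0.45, 0.45]

```text
time: 30.33
tool_pos: [0.4292, 0.1198, 0.2215]
tool_rot: [-3.084, 0.662, 1.577]
contact_force: [0.5, 0.1, -2.6]
opening: 0.0476
grip_force: 22.0
```

```bash
python3 - <<'E'
from go import *
plan([.4206,.2158,.18],-.095,.52-np.pi/2)
E
```

```text
pos [-0.0253  0.199  -0.1273] rot [-0.78  -0.042 -0.111] ik [ 0.7   0.79  1.38 -0.68  1.81  0.93] 0.0 now [0.4292 0.1198 0.2215] F [ 0.5  0.1 -2.6] 0.0476
```

>>> apply_moves:
  delta_pos:
    - [-0.006, 0.05, 0]
    - [-0.012, 0.1, 0]
    - [-0.018, 0.15, 0]
    - [-0.026, 0.21, 0]
    - [-0.026, 0.21, 0]
    - [-0.026, 0.21, -0.06]
    - [-0.026, 0.21, -0.12]
    - [-0.026, 0.21, -0.127]
  dr:
    - [-0.16, -0.008, -0.02]
    - [-0.32, -0.016, -0.04]
    - [-0.48, -0.025, -0.066]
    - [-0.64, -0.034, -0.09]
    - [-0.78, -0.042, -0.111]
    - [-0.78, -0.042, -0.111]
    - [-0.78, -0.042, -0.111]
    - [-0.78, -0.042, -0.111]
  jaw: [0.45, 0.45, 0.45, 0.45, 0.45, 0.45, 0.45, 0.45]

```text
time: 31.0
tool_pos: [0.4187, 0.1997, 0.169]
tool_rot: [-3.137, 1.05, 1.478]
contact_force: [0.1, -0.3, -2.2]
opening: 0.0478
grip_force: 22.0
```

>>> apply_moves:
  delta_pos:
    - [0, 0, 0]
    - [0, 0, 0]
  dr:
    - [0, 0, 0]
    - [0, 0, 0]
  jaw: [0.45, 0.45]

```text
time: 31.17
tool_pos: [0.4201, 0.2004, 0.1737]
tool_rot: [3.131, 1.047, 1.465]
contact_force: [0.2, -0.5, -0.8]
opening: 0.048
grip_force: 22.0
```

```bash
python3 - <<'E'
from go import *
im=eyes.read_camera("side"); cv2.imwrite("pics/s9.png",cv2.resize(im[80:280,230:480],None,fx=3,fy=3,interpolation=2)[:,:,::-1])
plan([.4206,.2158,.075],-.095,.52-np.pi/2)
E
```

```text
pos [-0.0029 -0.0032 -0.2712] rot [-0.007  0.013  0.004] ik [ 0.7   0.94  1.41 -0.66  1.66  1.04] 0.0 now [0.4202 0.2007 0.174 ] F [-0.4 -0.2 -1.2] 0.0478
```

View pics/s9.png

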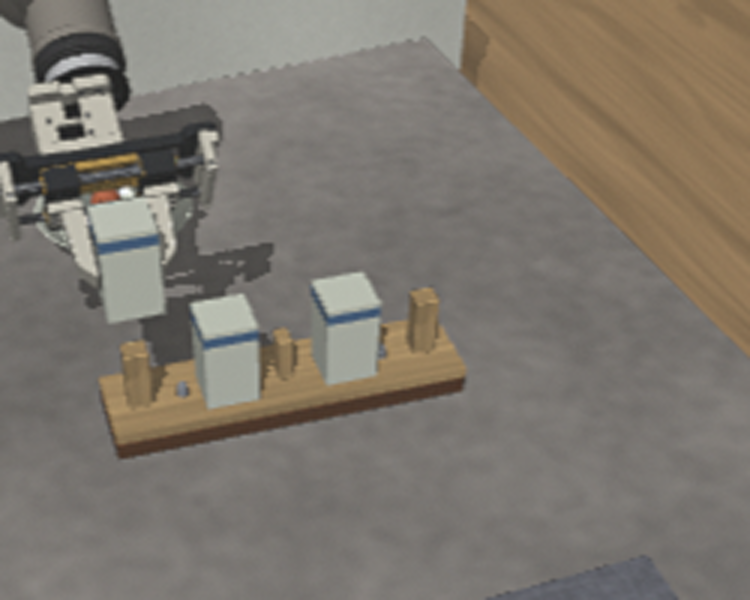

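>>> apply_moves:
  delta_pos:
    - [-0.007, -0.003, 0]
    - [-0.007, -0.003, -0.04]
    - [-0.007, -0.003, -0.08]
    - [-0.007, -0.003, -0.12]
    - [-0.007, -0.003, -0.16]
    - [-0.007, -0.003, -0.2]
    - [-0.007, -0.003, -0.23]
    - [-0.007, -0.003, -0.245]
  dr:
    - [0, 0.013, 0]
    - [0, 0.013, 0]
    - [0, 0.013, 0]
    - [0, 0.013, 0]
    - [0, 0.013, 0]
    - [0, 0.013, 0]
    - [0, 0.013, 0]
    - [0, 0.013, 0]
  jaw: [0.45, 0.45, 0.45, 0.45, 0.45, 0.45, 0.45, 0.45]

```text
time: 31.88
tool_pos: [0.4161, 0.1993, 0.0722]
tool_rot: [-3.134, 1.051, 1.482]
contact_force: [0.8, 0.2, -2.4]
opening: 0.048
grip_force: 22.0
```

>>> apply_moves:
  delta_pos:
    - [0, 0, -0.003]
    - [0, 0, -0.006]
    - [0, 0, -0.009]
    - [0, 0, -0.012]
    - [0, 0, -0.012]
  dr:
    - [0, 0, 0]
    - [0, 0, 0]
    - [0, 0, 0]
    - [0, 0, 0]
    - [0, 0, 0]
  jaw: [0.45, 0.45, 0.45, 0.45, 0.45]

```text
time: 32.3
tool_pos: [0.417, 0.1999, 0.0702]
tool_rot: [-3.141, 1.048, 1.476]
contact_force: [0.3, -0.2, -2.3]
opening: 0.0474
grip_force: 22.0
```

```bash
python3 - <<'E'
from go import *
plan([.4190,.2158,.070],-.095,.52-np.pi/2)
E
```

```text
pos [ 0.0012 -0.0013 -0.0241] rot [-0.005 -0.001  0.001] ik [ 0.7   0.94  1.41 -0.66  1.66  1.05] 0.0 now [0.417  0.1999 0.0702] F [ 0.3 -0.2 -2.3] 0.0474
```

>>> apply_moves:
  delta_pos:
    - [0, 0, -0.003]
    - [0, 0, -0.006]
    - [0, 0, -0.009]
    - [0, 0, -0.012]
    - [0, 0, -0.014]
    - [0, 0, -0.014]
  dr:
    - [0, 0, 0]
    - [0, 0, 0]
    - [0, 0, 0]
    - [0, 0, 0]
    - [0, 0, 0]
    - [0, 0, 0]
  jaw: [0.45, 0.45, 0.45, 0.45, 0.45, 0.45]

```text
time: 32.8
tool_pos: [0.4167, 0.1997, 0.064]
tool_rot: [-3.138, 1.049, 1.478]
contact_force: [0.4, 0.3, -1.9]
opening: 0.0479
grip_force: 22.0
```

>>> apply_moves:
  delta_pos:
    - [0, 0, -0.002]
    - [0, 0, -0.004]
    - [0, 0, -0.004]
  dr:
    - [0, 0, 0]
    - [0, 0, 0]
    - [0, 0, 0]
  jaw: [0.45, 0.45, 0.45]

```text
time: 33.05
tool_pos: [0.4168, 0.1998, 0.0628]
tool_rot: [-3.14, 1.049, 1.477]
contact_force: [0.8, 0.5, -0.3]
opening: 0.0479
grip_force: 22.0
```

>>> apply_moves:
  delta_pos:
    - [0, 0, -0.002]
    - [0, 0, -0.003]
    - [0, 0, -0.003]
  dr:
    - [0, 0, 0]
    - [0, 0, 0]
    - [0, 0, 0]
  jaw: [0.45, 0.45, 0.45]

```text
time: 33.3
tool_pos: [0.4168, 0.1999, 0.0628]
tool_rot: [-3.141, 1.05, 1.476]
contact_force: [-0.7, 2.8, 6.9]
opening: 0.0478
grip_force: 22.0
```

Rim on the plate. I'll release and retreat.

>>> apply_moves:
  delta_pos:
    - [0, 0, 0.002]
    - [0, 0, 0.002]
    - [0, 0, 0.002]
    - [0, 0, 0.002]
  dr:
    - [0, 0, 0]
    - [0, 0, 0]
    - [0, 0, 0]
    - [0, 0, 0]
  jaw: [0.54, 0.58, 0.58, 0.58]

```text
time: 33.63
tool_pos: [0.4168, 0.1997, 0.0621]
tool_rot: [-3.139, 1.049, 1.478]
contact_force: [0.3, -0.5, -0.5]
opening: 0.0532
grip_force: 0.0
```

>>> apply_moves:
  delta_pos:
    - [0.002, 0.022, 0.012]
    - [0.005, 0.054, 0.031]
    - [0.01, 0.108, 0.062]
    - [0.015, 0.162, 0.093]
    - [0.021, 0.216, 0.124]
    - [0.021, 0.216, 0.2]
    - [0.021, 0.216, 0.3]
    - [0.021, 0.216, 0.4]
  dr:
    - [0, 0, 0]
    - [0, 0, 0]
    - [0, 0, 0]
    - [0, 0, 0]
    - [0, 0, 0]
    - [0, 0, 0]
    - [0, 0, 0]
    - [0, 0, 0]
  jaw: [0.58, 0.58, 0.58, 0.58, 0.58, 0.58, 0.58, 0.58]

```text
time: 34.3
tool_pos: [0.4246, 0.2868, 0.2232]
tool_rot: [-3.135, 1.05, 1.481]
contact_force: [-0.2, 0.8, 0.3]
opening: 0.0533
grip_force: 0.0
```

```bash
python3 - <<'E'
from go import *
ims={n:eyes.read_camera(n) for n in CAM}; im=ims["side"]
PARTS["vaseup"]=([box(0,0,.024,.024,0,.084)],.028)
for x in([.6098,.1938,-.095],[.5002,.2042,-.095],[.4190,.2118,-.095]): a,b=fit("vaseup",x,{"side":im}); print("placed",a.round(4),b)
print(telemetry.observe()["tool_pos"])
v=np.hstack([cv2.resize(im[140:280,230:430],None,fx=2,fy=2,interpolation=2),cv2.resize(ims["top"][110:285,180:410],(368,280))])
cv2.imwrite("pics/s10.png",v[:,:,::-1])
E
```

```text
placed [ 0.6122  0.1915 -0.1111] 16.367188
placed [ 0.5008  0.2013 -0.1177] 18.25
placed [ 0.42    0.2132 -0.1417] 17.523438
[0.42617998 0.28785763 0.22849024]
```

View pics/s10.png

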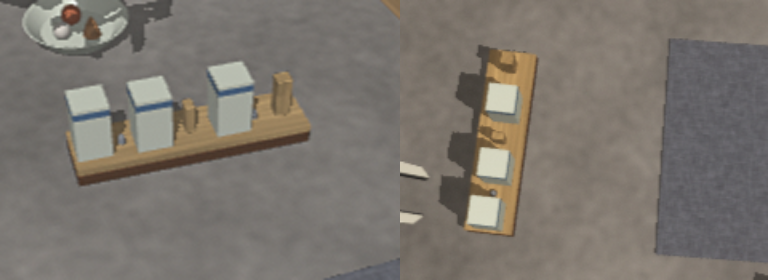

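```bash
python3 -c "
from cell import job
print(job.hand_in())"
```

```text
the job is handed in; nothing more can be done
None
```

I handed the job in: in the last pictures the peg plate is seated on both pins and all three vases stand upside down on pegs of their own, rims on the plate; the hand-in call gave no verdict.

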